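Find the reaction wheel with the dragging bearing

TASK

Three open reaction-wheel units sit in the sloping inspection stand and one of them has a dragging bearing. Flick each flywheel round where it sits, always the same way and briskly enough that a good one coasts on to two full turns or more and the bad one is turned at least a quarter turn. Then lift the unit that drags out of its nest by its housing, never by the flywheel, set it down (do not drop it) upright on the floor of the red quarantine tray, and leave the other two units in their nests and everything else on the bench undisturbed.

Things in the scene. Friction and masses are not known exactly. Their poses are not given: they have to be found in the camera images.
- unit_a: one of three identical-looking open reaction-wheel units, 0.46 kg, any of which may be the dragging one: aluminium housing 56 x 56 mm square, 40 mm tall, with a flywheel on top of it. Origin: centre of the housing's underside; z runs up the flywheel's axis, leaning 35 degrees towards the robot at the start; x points up the slope of the stand, y along the row of nests.
- unit_b: one of three identical-looking open reaction-wheel units, 0.46 kg, any of which may be the dragging one: aluminium housing 56 x 56 mm square, 40 mm tall, with a flywheel on top of it. Origin: centre of the housing's underside; z runs up the flywheel's axis, leaning 35 degrees towards the robot at the start; x points up the slope of the stand, y along the row of nests.
- unit_c: one of three identical-looking open reaction-wheel units, 0.46 kg, any of which may be the dragging one: aluminium housing 56 x 56 mm square, 40 mm tall, with a flywheel on top of it. Origin: centre of the housing's underside; z runs up the flywheel's axis, leaning 35 degrees towards the robot at the start; x points up the slope of the stand, y along the row of nests.
- flywheel_a (a joint): turning angle of unit_a's flywheel, rad, no end stops, starts within 0.3 of 0, positive anticlockwise seen from above. Black steel disc on the unit's z axis, 52 mm diameter, flat top face 57 mm and underside 43 mm above the unit's origin. At 0 its yellow tape patch (12 x 13 mm, at 18 mm radius on the top face) points along the unit's +x.
- flywheel_b (a joint): the same for unit_b. A good bearing turns almost without resistance and after a flick at 5 rad/s or more coasts on for several seconds and two turns or more; the dragging one resists with about 0.015 N m (0.5 to 1 N near the rim) and stops dead when let go.
- flywheel_c (a joint): the same for unit_c. A flywheel is spun by pressing a fingertip lightly (a few N) on its flat top face near the rim and drawing it along tangentially, off the edge.
- stand: fixed grey inspection stand, 130 x 305 mm, its plate sloping at 35 degrees, low side towards the robot (its -x). Origin: on the bench under the middle; y runs along the row of three nests, 95 mm apart. The cheeks and lugs of the nests stand square to the plate, and a unit is drawn out square to the plate.
- nest_mid (a point): middle of the floor of the middle nest, on the plate, 85 mm above the bench. Each nest has a cheek 6 mm thick, 50 mm long and 30 mm high close along both its y sides; at the upslope and downslope sides only 6 mm high corner lugs, 34 mm apart: there the housing stands free, to be gripped across 56 mm.
- tray: fixed open red quarantine tray, 170 x 170 mm outside, walls 4 mm thick and 28 mm high, floor 4 mm thick. Origin: centre of its underside, x and y along its sides.
- spare_flywheel: loose bystander: spare steel flywheel lying flat, 52 mm diameter, 14 mm thick. Origin: centre of its underside.
- tape_roll: loose bystander: roll of yellow tape lying flat, 90 mm outside, 19 mm tall. Origin: centre of its underside.
- hex_driver: loose bystander: screwdriver lying on the bench, about 0.2 m long along its x. Origin: near the middle.
- spanner: loose bystander: spanner lying on the bench, about 0.2 m long along its x. Origin: near the middle.
- solvent_bottle: loose bystander: small bottle standing upright, 52 mm diameter, 130 mm tall. Origin: centre of its underside.
- grease_jar: loose bystander: small jar standing upright, 52 mm diameter, 50 mm tall. Origin: centre of its underside.
There are look-alikes about, which are no part of the job. Leave any pink or purple look-alike of the unit_a alone. What is shaped like the unit_c but green is not meant.

How it is judged (in metres and radians):
On the way:
1. with all three units still in their nests, two flywheels have run on to about two turns (12 rad from zero) and the third has been turned a quarter turn (1.25 rad from zero) or more (distance of each of unit_a, unit_b, unit_c from where it was at the start of the episode below 0.015 m and (((value of joint flywheel_a above 1.25 rad or value of joint flywheel_a below -1.25 rad) and (value of joint flywheel_b above 12 rad or value of joint flywheel_b below -12 rad) and (value of joint flywheel_c above 12 rad or value of joint flywheel_c below -12 rad)) or ((value of joint flywheel_b above 1.25 rad or value of joint flywheel_b below -1.25 rad) and (value of joint flywheel_a above 12 rad or value of joint flywheel_a below -12 rad) and (value of joint flywheel_c above 12 rad or value of joint flywheel_c below -12 rad)) or ((value of joint flywheel_c above 1.25 rad or value of joint flywheel_c below -1.25 rad) and (value of joint flywheel_a above 12 rad or value of joint flywheel_a below -12 rad) and (value of joint flywheel_b above 12 rad or value of joint flywheel_b below -12 rad)))), for 0.1 s.
At the end, for the whole second after the job is handed in: the unit whose flywheel would not run on stands upright (within 7 degrees), at rest and released, on the floor of the red tray (within 6 mm); the other two, whose flywheels ran on to about two turns (12 rad from zero), sit in their nests within 10 mm of where they began (((x of unit_a in the frame of tray between -0.06 and 0.06 m and y of unit_a in the frame of tray between -0.06 and 0.06 m and z of unit_a in the frame of tray below 0.01 m and angle between unit_a's own z axis and vertical below 0.12 rad and linear speed of unit_a below 0.02 m/s and (value of joint flywheel_b above 12 rad or value of joint flywheel_b below -12 rad) and (value of joint flywheel_c above 12 rad or value of joint flywheel_c below -12 rad) and distance of each of unit_b, unit_c from where it was at the start of the episode below 0.01 m) or (x of unit_b in the frame of tray between -0.06 and 0.06 m and y of unit_b in the frame of tray between -0.06 and 0.06 m and z of unit_b in the frame of tray below 0.01 m and angle between unit_b's own z axis and vertical below 0.12 rad and linear speed of unit_b below 0.02 m/s and (value of joint flywheel_a above 12 rad or value of joint flywheel_a below -12 rad) and (value of joint flywheel_c above 12 rad or value of joint flywheel_c below -12 rad) and distance of each of unit_a, unit_c from where it was at the start of the episode below 0.01 m) or (x of unit_c in the frame of tray between -0.06 and 0.06 m and y of unit_c in the frame of tray between -0.06 and 0.06 m and z of unit_c in the frame of tray below 0.01 m and angle between unit_c's own z axis and vertical below 0.12 rad and linear speed of unit_c below 0.02 m/s and (value of joint flywheel_a above 12 rad or value of joint flywheel_a below -12 rad) and (value of joint flywheel_b above 12 rad or value of joint flywheel_b below -12 rad) and distance of each of unit_a, unit_b from where it was at the start of the episode below 0.01 m))); the robot touches nothing.
It fails at once if a second unit is taken out of its nest (two units moved more than 25 mm) (distance of each of unit_b, unit_c from where it was at the start of the episode above 0.025 m or distance of each of unit_a, unit_c from where it was at the start of the episode above 0.025 m or distance of each of unit_a, unit_b from where it was at the start of the episode above 0.025 m).
It fails at once if a unit is dropped into the tray (still moving faster than 0.5 m/s when within 16 mm of its floor) ((horizontal distance between unit_a and tray below 0.09 m and z of unit_a in the frame of tray below 0.02 m and linear speed of unit_a above 0.5 m/s) or (horizontal distance between unit_b and tray below 0.09 m and z of unit_b in the frame of tray below 0.02 m and linear speed of unit_b above 0.5 m/s) or (horizontal distance between unit_c and tray below 0.09 m and z of unit_c in the frame of tray below 0.02 m and linear speed of unit_c above 0.5 m/s)).
It fails at once if a unit is carried by its flywheel (fingers pressing on the flywheel with over 8 N while the unit is more than 30 mm from where it began) ((distance of unit_a from where it was at the start of the episode above 0.03 m and contact force between the fingers and flywheel_a above 8 N) or (distance of unit_b from where it was at the start of the episode above 0.03 m and contact force between the fingers and flywheel_b above 8 N) or (distance of unit_c from where it was at the start of the episode above 0.03 m and contact force between the fingers and flywheel_c above 8 N)).
It fails at once if a bystander is disturbed (moved more than 30 mm) (distance of any of spare_flywheel, tape_roll, hex_driver, spanner, solvent_bottle, grease_jar from where it was at the start of the episode above 0.03 m).
It also fails if it takes over 67 s, if anything falls off the work surface, if the arm or the gripper's body presses on something with over 40 N, if the wrist force passes 120 N, or if a joint passes its speed limit or range.

ROBOT

A 6-joint arm with a two-finger parallel gripper is mounted at the origin on the work surface. World frame = base frame: x ahead of the robot, y to its left, z up, the work surface at z = 0. Lengths are in mm, angles in rad, forces in N, time in s.
With the tool pointing down it reaches from about 350 to 875 mm from the base axis. Payload 4.2 kg.
Tool frame: the origin (TCP) lies midway between the tips of the shut fingers; the grasp point (between the pads) lies 19 mm behind it; z points along the fingers, y is the line along which they close (so a half turn about z gives the same grasp; the last joint's range is limited). The gripper opens to 85 mm and grips with 20 to 120 N. Pads are 22 mm wide; open, the fingers measure 114 mm over their backs; the gripper's body (76 mm by 85 mm) begins 54 mm behind the grasp point. The pads swing forward as they close: fully open they stand 13 mm farther back than shut.
Start: joints at [-1.042, 0.385, 0.008, 0, -1.194, -0.259], TCP at [166.603, -602.364, 197.612] pointing down, gripper open.
Joint ranges: [-3.14, 3.14], [-1.21, 2.06], [-1.07, 1.41], [-3.16, 2.05], [-2.99, -0.16], [-3.1, 3.1]. Speed limits (rad/s): [2.79, 2.79, 3.14, 3.14, 3.14, 3.14].

INTERFACE

Orientations are given as a unit quaternion [x, y, z, w].
In Python, from bench import arm gives the robot as it stands.
- The arm moves only by the tool send_rows, never from a script. Its argument "targets" is a list of rows, each an object of numbers: "gripper": the gripper command: -1 is fully open, 1 is shut, values between are in proportion; "x", "y", "z": the shift along the tool's x, y, z in cm; "ax", "ay", "az": the turn, a rotation vector about the tool's x, y, z in degrees. A call has 1 to 5 rows; each row shifts and turns the commanded pose from where the row before left it, along the tool's axes as they then stand; what a row does not reach is not made up. A row lasts 1/12 s, in which the tool goes at most 41.7 mm and 7.16 degrees, less where a joint would pass 70% of its speed; a pose out of reach is approached as far as the arm can. A call is refused whole if a number of a shift passes 4.17 or a number of a turn 7.16, either way. A call with a gripper value outside its range is refused whole. The fingers move at their own pace and stop on an object; the grip force is fixed at half the most. Time passes only in rows, so rows that do not move let the fingers close. It gives the time, the measured TCP pose, the force, the opening and the grip force at its end, in the units of the state.
- arm.read_state(): the state, without advancing time (a new reading comes with each control period).
- arm.get_image(name): name is "scene" or "top"; returns (picture, depth): 400x640x3 uint8, red, green, blue; 400x640 float32, mm along the optical axis (not along the pixel's ray), 0 where there is no reading.
- arm.camera_model(name): a dict with "fx", "fy", "cx", "cy" (pixels), "distortion" ([k1, k2, p1, p2, k3] as OpenCV has them; the pictures are not rectified), "cam_to_world" (4x4, takes a point from camera to world coordinates). Camera axes: x right, y down, z forward; pixel columns grow to the right and rows downward; lengths in mm; the calibration is good to about 2 mm. A picture is of the moment at which its call begins. camera_model takes no time and is no camera call.
- arm.job_done(): hands the job in; it is judged then, once.
Trained networks look in the newest picture that a camera, given by its name, has taken for a name from the list of things; names that differ only in an ending like _2 or _b are one class to them, and where a whole thing is asked for, a point or a joint stands for the part that bears it (a point fixed in the world has none). Each returns a list of dicts, best first, with "score" (0 to 1); they miss things now and then, are a little off and sometimes report something else, mostly with a low value. They report only what shows in the picture. A call takes as long as a camera call. They do not tell look-alikes from the thing itself.
- arm.boxes_of(camera, thing): "rect" ([left, top, width, height] in pixels, round what is visible of it).
The state is a dict: "clock": time; "joints": joint angles; "joint_vel": joint speeds; "joint_efforts": joint torques, N m; "position": TCP position; "ee_rot": TCP orientation; "contact_force": force on the tool from outside, world axes, zero at the start; "wrist_torque": the same for the moment, N m; "gripper_width": finger opening in mm; "grasp_force": force on a finger pad.
Only numpy, scipy, OpenCV 4.12 (cv2) and the standard library are available. Lean on these libraries where they do the work, as an engineer would, in place of code of your own. Each camera call takes 0.05 s, during which the arm holds its last target. There are 200 camera calls.

## Working session

There is one attempt and no reset: what is moved stays moved. The work goes in short steps, Python scripts to look and compute and a tool call to move; the robot and the scene stay as the last step left them, time stands still between calls to the robot, and variables do not carry over. Pictures are saved under pics/ and viewed, at most 10 in all, crops included, and the job is handed in when it is done.

Besides the shell and the picture viewer there is one more tool, called after "Request:" by a JSON object that holds its "api" and its "payload", one argument or row to a line. send_rows: Moves the arm, as the interface text tells. Its arguments: {"type":"object","properties":{"targets":{"type":"array"}},"required":["targets"]}

```bash
mkdir -p pics; ls; python3 - <<'E'
from bench import arm
import cv2,numpy as np
for n in ("scene","top"):
    p,d=arm.get_image(n); cv2.imwrite(f"pics/{n}0.png",p[:,:,::-1]); np.save(f"{n}0.npy",d)
    m=arm.camera_model(n); print(n,m)
    for t in ("unit_a","flywheel_a","stand","tray"):
        print(t,[(b["rect"],round(b["score"],2)) for b in arm.boxes_of(n,t)])
print(arm.read_state())
E
```

```text
pics
scene {'fx': 476.1161119588738, 'fy': 476.1161119588738, 'cx': 315.55454103400905, 'cy': 198.53101099500813, 'distortion': array([0.04133561, 0.        , 0.        , 0.        , 0.        ]), 'cam_to_world': array([[-5.09895553e-01,  5.15491231e-01, -6.88676495e-01,
         1.48669527e+03],
       [ 8.60213018e-01,  2.99651059e-01, -4.12604904e-01,
         5.56245257e+02],
       [-6.33156879e-03, -8.02793892e-01, -5.96223010e-01,
         9.73566824e+02],
       [ 0.00000000e+00,  0.00000000e+00,  0.00000000e+00,
         1.00000000e+00]])}
unit_a [([445.6, 199.6, 23.8, 27.6], 0.91), ([289.9, 161.6, 16.7, 17.2], 0.69), ([299.2, 186.7, 17.2, 19.2], 0.68), ([269.3, 179.3, 24.7, 25.9], 0.64), ([369.7, 193.9, 30.6, 26.5], 0.63), ([330.4, 189.5, 20.9, 21.4], 0.6)]
flywheel_a [([385.7, 207.2, 13.3, 11.3], 0.73), ([463.7, 207.1, 7.1, 18.3], 0.65), ([288.5, 165.3, 11.1, 13.0], 0.4)]
stand [([252.3, 196.5, 107.2, 55.7], 0.75), ([289.1, 265.3, 20.7, 26.9], 0.48)]
tray [([391.6, 234.3, 66.2, 58.2], 0.8)]
top {'fx': 511.619504420437, 'fy': 511.619504420437, 'cx': 317.30732042711696, 'cy'
[... 950 characters left out ...]
ints': array([-1.04236078e+00,  3.84697127e-01,  7.81175067e-03, -2.83024596e-05,
       -1.19400135e+00, -2.58641219e-01]), 'joint_vel': array([ 0.00126874, -0.00071285,  0.00056939, -0.0002124 ,  0.00089371,
        0.00049587]), 'joint_efforts': array([-7.03365222e-04, -3.91694534e+01,  1.88441151e+01,  4.18714419e+00,
       -8.12022136e-04,  1.01066863e-05]), 'position': array([ 166.61153273, -602.3141225 ,  197.57499683]), 'ee_rot': array([-1.34483249e-01,  9.90915866e-01,  4.67900641e-05, -5.17974033e-06]), 'contact_force': array([-0.18667918, -0.33511576,  0.64003103]), 'wrist_torque': array([0.00382806, 0.01645045, 0.04487826]), 'grasp_force': 0.0, 'gripper_width': 85.6562151858024}
```

View images.

```bash
python3 - <<'E'
import cv2
a=cv2.imread("pics/top0.png"); cv2.imwrite("pics/top0c.png",cv2.resize(a[120:330,140:420],None,fx=2.85,fy=2.85,interpolation=cv2.INTER_CUBIC))
E
```

```text
(no output)
```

View pics/scene0.png

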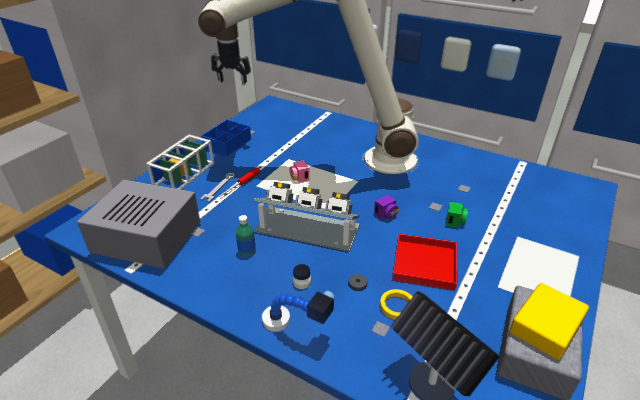

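View pics/top0c.png

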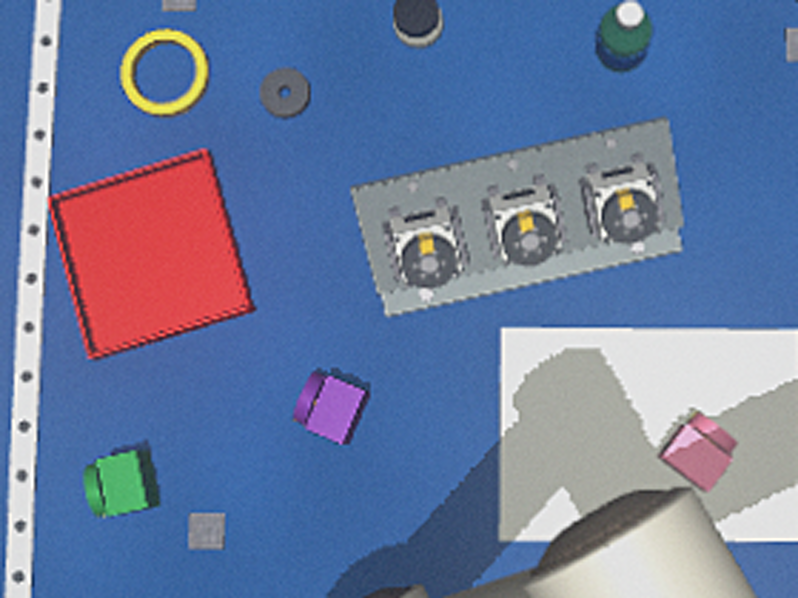

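```bash
cat > h.py <<'E'
import numpy as np,cv2
from bench import arm
from scipy.spatial.transform import Rotation as R
def cloud(n,d):
    m=arm.camera_model(n);K=np.array([[m["fx"],0,m["cx"]],[0,m["fy"],m["cy"]],[0,0,1]])
    v,u=np.mgrid[:400,:640]; uv=np.stack([u,v],-1).reshape(-1,1,2).astype(float)
    q=cv2.undistortPoints(uv,K,m["distortion"]).reshape(400,640,2)
    T=m["cam_to_world"]; P=np.dstack([q*d[...,None],d])
    return P@T[:3,:3].T+T[:3,3]
E
python3 - <<'E'
from h import *
d=np.load("top0.npy"); P=cloud("top",d); im=cv2.imread("pics/top0.png")
print("bench z",np.median(P[300:310,200:240,2]))
sub=P[164:230,262:380].reshape(-1,3); sub=sub[(sub[:,2]>30)&(sub[:,2]<250)]
# plane with slope 35: search yaw,offset
best=None
for psi in np.radians(np.arange(-30,31,.5)):
    a=np.radians(35);n=np.array([-np.sin(a)*np.cos(psi),-np.sin(a)*np.sin(psi),np.cos(a)])
    h=sub@n; c,e=np.histogram(h,bins=np.arange(h.min(),h.max(),2.)); i=c.argmax()
    if best is None or c[i]>best[0]: best=(c[i],psi,e[i]+1)
print(best[0],np.degrees(best[1]),best[2],len(sub))
a=np.radians(35);psi=best[1];n=np.array([-np.sin(a)*np.cos(psi),-np.sin(a)*np.sin(psi),np.cos(a)])
pl=sub[abs(sub@n-best[2])<4]
for _ in range(4):
    c=pl.mean(0); w=np.linalg.svd(pl-c,full_matrices=False)[2][2]; w*=np.sign(w[2]); pl=sub[abs((sub-c)@w)<2]
print("normal",w,"slope",np.degrees(np.arccos(w[2])),"yaw",np.degrees(np.arctan2(-w[1],-w[0])),len(pl),"rms",((pl-c)@w).std())
h=(sub-c)@w; print(np.histogram(h,bins=np.arange(-4,80,4)))
psi=np.arctan2(-w[1],-w[0]); ex=np.array([np.cos(psi)*np.cos(a),np.sin(psi)*np.cos(a),np.sin(a)]);ey=np.cross(w,ex)
q=(sub-c)@np.c_[ex,ey,w]
pp=(pl-c)@np.c_[ex,ey]
r=cv2.minAreaRect(pp.astype(np.float32));print("plate rect",r)
f=q[(h>53)&(h<62)]
lab=cv2.kmeans(f[:,1:2].astype(np.float32),3,None,(3,50,.1),5,0)[1].ravel()
for k in range(3):
    g=f[lab==k]; (cx,cy),rr=cv2.minEnclosingCircle(g[:,:2].astype(np.float32)); 
    mid=(np.percentile(g[:,:2],2,axis=0)+np.percentile(g[:,:2],98,axis=0))/2
    print(len(g),(cx,cy),rr,"pct mid",mid,"h",np.median(g[:,2]),"world",c+np.c_[ex,ey,w]@[*mid,np.median(g[:,2])])
hi=q[(h>20)&(h<52)]; print("x range of mid-high",np.percentile(hi[:,0],[0,5,50,95,100]), "max h upslope",q[(q[:,0]>f[:,0].max()+3)][:,2].max())
m=(im[:,:,2]>130)&(im[:,:,1]<90)&(im[:,:,0]<90); m[:, :150]=0;m[:,235:]=0;m[:165]=0;m[250:]=0
t=P[m]; print("tray",np.percentile(t[:,2],[5,50,95])); t=t[t[:,2]<45]
r=cv2.minAreaRect(t[:,:2].astype(np.float32)); print(r)
E
```

```text
bench z 1.0954514068961316
711 13.5 -203.60295634727004 4430
normal [-0.56095506 -0.13082019  0.81744449] slope 35.170210348952345 yaw 13.127306733124978 1320 rms 1.0953574218265538
(array([1058, 1007,  236,   64,   56,   69,   65,   94,  196,   89,  186,
        153,   43,   52,  283,  456,   99,    0,    0,    0]), array([-4,  0,  4,  8, 12, 16, 20, 24, 28, 32, 36, 40, 44, 48, 52, 56, 60,
       64, 68, 72, 76]))
plate rect ((-15.762035369873047, -3.6619720458984375), (117.69103240966797, 304.9704284667969), 0.07749063521623611)
257 (-22.12092399597168, -99.56291198730469) 26.55291748046875 pct mid [-22.65405168 -98.88116622] h 57.08593643995089 world [ 495.46508893 -160.45438767  132.45940673]
274 (-21.78758430480957, 91.0224380493164) 26.767133712768555 pct mid [-21.57151999  91.38510198] h 57.25471563795263 world [453.02177404  25.01831039 133.21828903]
259 (-22.757495880126953, -2.6660008430480957) 27.301950454711914 pct mid [-22.38341314  -3.83429477] h 56.78246690778405 world [474.26470272 -67.80165495 132.36656913]
x range of mid-high [-54.2911906  -44.96931833  -3.70006488   5.56555493   8.19715222] max h upslope 42.811903273261066
tray [-0.61947613  4.96790396 27.03932745]
((472.3436279296875, 313.5251770019531), (170.12594604492188, 169.4364471435547), 17.400178909301758)
```

```bash
cat >> h.py <<'E'
psi=np.radians(13);a=np.radians(35)
ex=np.array([np.cos(psi)*np.cos(a),np.sin(psi)*np.cos(a),np.sin(a)]);ey=np.array([-np.sin(psi),np.cos(psi),0]);nn=np.cross(ex,ey)
RT=np.c_[-ey,-ex,-nn]
C=np.array([[495.5,-160.5,132.3],[474.3,-67.6,132.3],[453,25.1,132.3]])
def plan(p,Rg,N,start=None):
    """rows from current (or given) pose to p,Rg in N rows; prints rounded rows"""
    s=arm.read_state(); P,Q=start or (s["position"],R.from_quat(s["ee_rot"]))
    Rg=R.from_matrix(Rg) if isinstance(Rg,np.ndarray) else Rg
    rows=[];P0=P.copy()
    for i in range(N):
        rv=(Q.inv()*Rg).as_rotvec(degrees=True)/(N-i); rv=np.round(rv,1)+0.
        t=np.round(Q.inv().apply(P0+(p-P0)*(i+1)/N-P)/10,2)+0.
        P=P+Q.apply(t*10); Q=Q*R.from_rotvec(rv,degrees=True)
        rows.append(dict(zip(("x","y","z","ax","ay","az"),[*t.tolist(),*rv.tolist()])))
    for i,r in enumerate(rows): print(i,r)
    return P,Q
def tgt(i,x,y,z): return C[i]+RT@np.array([x,y,z])
def where(i):
    s=arm.read_state();e=R.from_matrix(RT).inv()*R.from_quat(s["ee_rot"])
    print(s["clock"],"tool frame rel",np.round(RT.T@(s["position"]-C[i]),2),"rot err deg",np.round(e.as_rotvec(degrees=True),2),"F tool",np.round(RT.T@s["contact_force"],2),"w",s["gripper_width"])
E
python3 -c "
from h import *
plan(tgt(0,22,-15,-30),RT,16)"
```

```text
0 {'x': -2.68, 'y': 1.98, 'z': 0.2, 'ax': 1.7, 'ay': -1.7, 'az': -5.3}
1 {'x': -2.85, 'y': 1.73, 'z': 0.23, 'ax': 1.7, 'ay': -1.7, 'az': -5.3}
2 {'x': -2.98, 'y': 1.46, 'z': 0.27, 'ax': 1.7, 'ay': -1.7, 'az': -5.3}
3 {'x': -3.1, 'y': 1.19, 'z': 0.31, 'ax': 1.7, 'ay': -1.7, 'az': -5.3}
4 {'x': -3.19, 'y': 0.91, 'z': 0.38, 'ax': 1.7, 'ay': -1.6, 'az': -5.3}
5 {'x': -3.25, 'y': 0.63, 'z': 0.45, 'ax': 1.7, 'ay': -1.6, 'az': -5.3}
6 {'x': -3.28, 'y': 0.34, 'z': 0.52, 'ax': 1.8, 'ay': -1.7, 'az': -5.3}
7 {'x': -3.28, 'y': 0.05, 'z': 0.62, 'ax': 1.7, 'ay': -1.6, 'az': -5.3}
8 {'x': -3.25, 'y': -0.23, 'z': 0.71, 'ax': 1.8, 'ay': -1.7, 'az': -5.3}
9 {'x': -3.2, 'y': -0.5, 'z': 0.81, 'ax': 1.7, 'ay': -1.6, 'az': -5.3}
10 {'x': -3.11, 'y': -0.77, 'z': 0.93, 'ax': 1.8, 'ay': -1.7, 'az': -5.3}
11 {'x': -3.0, 'y': -1.02, 'z': 1.04, 'ax': 1.7, 'ay': -1.6, 'az': -5.3}
12 {'x': -2.86, 'y': -1.27, 'z': 1.16, 'ax': 1.8, 'ay': -1.6, 'az': -5.3}
13 {'x': -2.71, 'y': -1.48, 'z': 1.28, 'ax': 1.8, 'ay': -1.7, 'az': -5.3}
14 {'x': -2.51, 'y': -1.68, 'z': 1.4, 'ax': 1.7, 'ay': -1.7, 'az': -5.2}
15 {'x': -2.32, 'y': -1.85, 'z': 1.54, 'ax': 1.8, 'ay': -1.6, 'az': -5.3}
```

Request:
{"api": "send_rows", "payload": {
  "targets": [
    {"gripper":1,"x":-2.7,"y":2.0,"z":0,"ax":1.7,"ay":-1.7,"az":-5.3},
    {"gripper":1,"x":-2.85,"y":1.7,"z":0,"ax":1.7,"ay":-1.7,"az":-5.3},
    {"gripper":1,"x":-3.0,"y":1.5,"z":0.1,"ax":1.7,"ay":-1.7,"az":-5.3},
    {"gripper":1,"x":-3.1,"y":1.2,"z":0.2,"ax":1.7,"ay":-1.7,"az":-5.3},
    {"gripper":1,"x":-3.2,"y":0.9,"z":0.3,"ax":1.7,"ay":-1.6,"az":-5.3}
  ]
}}

```text
clock: 0.92
position: [270.0, -469.5, 195.8]
ee_rot: [-0.359, 0.928, -0.064, 0.083]
contact_force: [0.3, 0.0, -0.1]
gripper_width: 25.6
grasp_force: 0.0
```

Request:
{"api": "send_rows", "payload": {
  "targets": [
    {"gripper":1,"x":-3.25,"y":0.6,"z":0.4,"ax":1.7,"ay":-1.7,"az":-5.3},
    {"gripper":1,"x":-3.3,"y":0.35,"z":0.5,"ax":1.7,"ay":-1.7,"az":-5.3},
    {"gripper":1,"x":-3.3,"y":0.05,"z":0.6,"ax":1.7,"ay":-1.7,"az":-5.3},
    {"gripper":1,"x":-3.25,"y":-0.2,"z":0.7,"ax":1.7,"ay":-1.7,"az":-5.3},
    {"gripper":1,"x":-3.2,"y":-0.5,"z":0.8,"ax":1.7,"ay":-1.6,"az":-5.3}
  ]
}}

```text
clock: 1.33
position: [372.6, -337.7, 187.3]
ee_rot: [-0.558, 0.805, -0.123, 0.159]
contact_force: [0.6, -0.1, 1.0]
gripper_width: 0.4
grasp_force: 0.0
```

```bash
python3 -c "
from h import *
s=arm.read_state();print(s['clock'],s['position'],s['joints'],s['contact_force'])
plan(tgt(0,22,-15,-30),RT,7)"
```

```text
1.3333 [ 372.57604793 -337.71866774  187.30390325] [-0.55528858  0.04562745 -0.43140615 -0.2812245  -0.75403816  0.369569  ] [ 0.61295806 -0.1245324   0.98291875]
0 {'x': -2.61, 'y': -0.63, 'z': 0.93, 'ax': 1.5, 'ay': -1.4, 'az': -4.5}
1 {'x': -2.53, 'y': -0.8, 'z': 1.02, 'ax': 1.5, 'ay': -1.4, 'az': -4.5}
2 {'x': -2.43, 'y': -0.97, 'z': 1.1, 'ax': 1.5, 'ay': -1.4, 'az': -4.5}
3 {'x': -2.32, 'y': -1.13, 'z': 1.18, 'ax': 1.5, 'ay': -1.3, 'az': -4.5}
4 {'x': -2.2, 'y': -1.27, 'z': 1.27, 'ax': 1.5, 'ay': -1.4, 'az': -4.5}
5 {'x': -2.07, 'y': -1.41, 'z': 1.35, 'ax': 1.5, 'ay': -1.3, 'az': -4.5}
6 {'x': -1.91, 'y': -1.53, 'z': 1.44, 'ax': 1.5, 'ay': -1.4, 'az': -4.4}
```

Request:
{"api": "send_rows", "payload": {
  "targets": [
    {"gripper":1,"x":-2.6,"y":-0.6,"z":0.8,"ax":1.5,"ay":-1.4,"az":-4.5},
    {"gripper":1,"x":-2.5,"y":-0.8,"z":0.9,"ax":1.5,"ay":-1.4,"az":-4.5},
    {"gripper":1,"x":-2.4,"y":-1.0,"z":1.1,"ax":1.5,"ay":-1.4,"az":-4.5},
    {"gripper":1,"x":-2.3,"y":-1.1,"z":1.2,"ax":1.5,"ay":-1.4,"az":-4.5},
    {"gripper":1,"x":-2.2,"y":-1.3,"z":1.3,"ax":1.5,"ay":-1.4,"az":-4.5}
  ]
}}

```text
clock: 1.75
position: [459.8, -228.5, 173.3]
ee_rot: [0.699, -0.66, 0.17, -0.216]
contact_force: [0.1, 0.4, 0.1]
gripper_width: 0.0
grasp_force: 0.0
```

Request:
{"api": "send_rows", "payload": {
  "targets": [
    {"gripper":1,"x":-2.1,"y":-1.4,"z":1.3,"ax":1.5,"ay":-1.3,"az":-4.5},
    {"gripper":1,"x":-1.9,"y":-1.5,"z":1.4,"ax":1.5,"ay":-1.3,"az":-4.4},
    {"gripper":1}
  ]
}}

```text
$.targets[2]: bad value
```

```bash
python3 -c "
from h import *
where(0)
p,d=arm.get_image('top'); cv2.imwrite('pics/t1.png',cv2.resize(p[140:260,230:410,::-1],None,fx=4,fy=4,interpolation=cv2.INTER_CUBIC))
where(0)
plan(tgt(0,22,-15,-8),RT,2)
"
```

```text
1.75 tool frame rel [ 58.22  17.47 -62.34] rot err deg [-2.95  2.6   8.98] F tool [-0.34 -0.19  0.03] w 0.019744824337920488
1.8 tool frame rel [ 56.16  16.8  -60.5 ] rot err deg [-2.94  2.38  8.88] F tool [-2.37 -0.3   2.14] w 0.4964195126899035
0 {'x': -2.05, 'y': -1.43, 'z': 2.47, 'ax': 1.5, 'ay': -1.2, 'az': -4.4}
1 {'x': -1.88, 'y': -1.51, 'z': 2.55, 'ax': 1.4, 'ay': -1.2, 'az': -4.5}
```

View pics/t1.png

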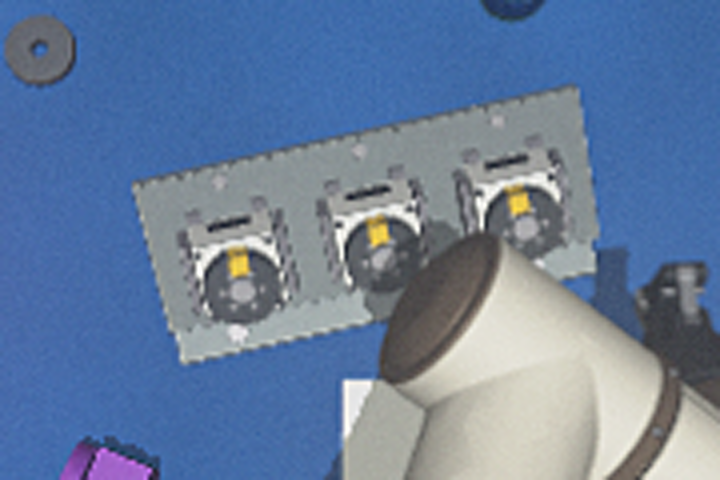

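Request:
{"api": "send_rows", "payload": {
  "targets": [
    {"gripper":1,"x":-2.0,"y":-1.4,"z":1.4,"ax":1.5,"ay":-1.2,"az":-4.5},
    {"gripper":1,"x":-1.9,"y":-1.5,"z":1.5,"ax":1.5,"ay":-1.2,"az":-4.5},
    {"gripper":1,"x":0,"y":0,"z":0,"ax":0,"ay":0,"az":0}
  ]
}}

```text
clock: 2.05
position: [496.0, -184.2, 164.9]
ee_rot: [0.746, -0.594, 0.187, -0.235]
contact_force: [0.3, 0.6, 0.3]
gripper_width: 0.4
grasp_force: 0.0
```

```bash
python3 -c "
from h import *
where(0)
plan(tgt(0,22,-15,-8),RT,2)
"
```

```text
2.05 tool frame rel [ 23.19 -14.71 -29.49] rot err deg [-0.06  0.07  0.08] F tool [-0.49 -0.57 -0.02] w 0.44667005989402797
0 {'x': -0.06, 'y': -0.02, 'z': 1.07, 'ax': 0.0, 'ay': 0.0, 'az': 0.0}
1 {'x': -0.06, 'y': -0.01, 'z': 1.08, 'ax': 0.1, 'ay': -0.1, 'az': -0.1}
```

Request:
{"api": "send_rows", "payload": {
  "targets": [
    {"gripper":1,"x":-0.1,"z":1.2},
    {"gripper":1,"x":0,"z":1.2},
    {"gripper":1,"z":0}
  ]
}}

```text
$.targets[0]: bad value
```

Request:
{"api": "send_rows", "payload": {
  "targets": [
    {"gripper":1,"z":0.2},
    {"gripper":1,"z":0}
  ]
}}

```text
$.targets[0]: bad value
```

Request:
{"api": "send_rows", "payload": {
  "targets": [
    {"gripper":1,"z":0.1},
    {"gripper":1,"z":0}
  ]
}}

```text
$.targets[0]: bad value
```

```bash
python3 -c "
from h import *
where(0)
"
```

```text
2.05 tool frame rel [ 23.19 -14.71 -29.49] rot err deg [-0.06  0.07  0.08] F tool [-0.49 -0.57 -0.02] w 0.44667005989402797
```

All keys are required in each row.

Request:
{"api": "send_rows", "payload": {
  "targets": [
    {"gripper":1,"x":-0.1,"y":0,"z":1.2,"ax":0,"ay":0,"az":0},
    {"gripper":1,"x":0,"y":0,"z":1.2,"ax":0,"ay":0,"az":0},
    {"gripper":1,"x":0,"y":0,"z":0,"ax":0,"ay":0,"az":0}
  ]
}}

```text
clock: 2.3
position: [507.9, -182.2, 143.4]
ee_rot: [0.745, -0.597, 0.186, -0.233]
contact_force: [-0.1, -0.5, 0.3]
gripper_width: 0.1
grasp_force: 0.0
```

Request:
{"api": "send_rows", "payload": {
  "targets": [
    {"gripper":1,"x":0,"y":0,"z":0.2,"ax":0,"ay":0,"az":0},
    {"gripper":1,"x":0,"y":0,"z":0,"ax":0,"ay":0,"az":0}
  ]
}}

```text
clock: 2.47
position: [509.1, -182.6, 143.7]
ee_rot: [0.745, -0.596, 0.187, -0.234]
contact_force: [0.8, -0.3, 0.2]
gripper_width: 0.3
grasp_force: 0.0
```

Request:
{"api": "send_rows", "payload": {
  "targets": [
    {"gripper":1,"x":0,"y":0,"z":0.1,"ax":0,"ay":0,"az":0},
    {"gripper":1,"x":0,"y":0,"z":0,"ax":0,"ay":0,"az":0}
  ]
}}

```text
clock: 2.63
position: [509.8, -182.4, 143.7]
ee_rot: [0.745, -0.596, 0.188, -0.234]
contact_force: [0.3, 0.4, -0.3]
gripper_width: -0.1
grasp_force: 0.0
```

```bash
python3 -c "
from h import *
where(0)
"
```

```text
2.6333 tool frame rel [ 24.58 -13.86  -4.15] rot err deg [-0.07  0.27  0.25] F tool [-0.32 -0.15  0.49] w -0.09075608460003601
```

Request:
{"api": "send_rows", "payload": {
  "targets": [
    {"gripper":1,"x":-0.2,"y":-0.1,"z":0.1,"ax":0,"ay":0,"az":0},
    {"gripper":1,"x":0,"y":0,"z":0,"ax":0,"ay":0,"az":0}
  ]
}}

```text
clock: 2.8
position: [510.7, -179.8, 143.5]
ee_rot: [0.745, -0.596, 0.188, -0.234]
contact_force: [0.3, -0.2, 0.5]
gripper_width: 0.2
grasp_force: 0.0
```

Request:
{"api": "send_rows", "payload": {
  "targets": [
    {"gripper":1,"x":0,"y":0,"z":0.1,"ax":0,"ay":0,"az":0},
    {"gripper":1,"x":0,"y":0,"z":0,"ax":0,"ay":0,"az":0}
  ]
}}

```text
clock: 2.97
position: [511.3, -179.6, 142.5]
ee_rot: [0.745, -0.596, 0.188, -0.234]
contact_force: [-0.3, 0.5, 0.5]
gripper_width: 0.1
grasp_force: 0.0
```

```bash
python3 -c "
from h import *
where(0)
"
```

```text
2.9667 tool frame rel [ 22.21 -14.92  -1.94] rot err deg [-0.08  0.24  0.22] F tool [-0.54 -0.13 -0.51] w 0.06248007607563812
```

Request:
{"api": "send_rows", "payload": {
  "targets": [
    {"gripper":1,"x":0,"y":0,"z":0.1,"ax":0,"ay":0,"az":0},
    {"gripper":1,"x":0,"y":0,"z":0,"ax":0,"ay":0,"az":0}
  ]
}}

```text
clock: 3.13
position: [511.9, -179.6, 141.5]
ee_rot: [0.745, -0.596, 0.188, -0.234]
contact_force: [-0.8, 0.1, -0.0]
gripper_width: 0.0
grasp_force: 0.0
```

Request:
{"api": "send_rows", "payload": {
  "targets": [
    {"gripper":1,"x":0,"y":0,"z":0.1,"ax":0,"ay":0,"az":0},
    {"gripper":1,"x":0,"y":0,"z":0,"ax":0,"ay":0,"az":0}
  ]
}}

```text
clock: 3.3
position: [512.4, -179.4, 140.6]
ee_rot: [0.745, -0.596, 0.188, -0.234]
contact_force: [0.5, 0.7, -0.8]
gripper_width: 0.3
grasp_force: 0.0
```

```bash
python3 -c "
from h import *
where(0)
"
```

```text
3.3 tool frame rel [ 22.27 -14.78   0.22] rot err deg [-0.1   0.24  0.23] F tool [-0.52 -0.07  1.06] w 0.2586637934883565
```

Request:
{"api": "send_rows", "payload": {
  "targets": [
    {"gripper":1,"x":0,"y":0,"z":0.1,"ax":0,"ay":0,"az":0},
    {"gripper":1,"x":0,"y":0,"z":0,"ax":0,"ay":0,"az":0}
  ]
}}

```text
clock: 3.47
position: [513.0, -179.3, 139.8]
ee_rot: [0.745, -0.596, 0.188, -0.234]
contact_force: [0.5, -0.1, -0.9]
gripper_width: 0.4
grasp_force: 0.0
```

```bash
python3 -c "
from h import *
where(0)
"
```

```text
3.4667 tool frame rel [ 22.27 -14.74   1.22] rot err deg [-0.1   0.24  0.23] F tool [0.24 0.13 0.98] w 0.4004648582123749
```

Request:
{"api": "send_rows", "payload": {
  "targets": [
    {"gripper":1,"x":0,"y":0,"z":-0.4,"ax":0,"ay":0,"az":0},
    {"gripper":1,"x":-0.4,"y":0.5,"z":0,"ax":0,"ay":0,"az":0},
    {"gripper":1,"x":0,"y":0,"z":0.2,"ax":0,"ay":0,"az":0},
    {"gripper":1,"x":0,"y":0,"z":0,"ax":0,"ay":0,"az":0}
  ]
}}

```text
clock: 3.8
position: [506.5, -176.3, 138.3]
ee_rot: [0.745, -0.596, 0.188, -0.234]
contact_force: [-0.2, -0.7, -0.2]
gripper_width: -0.3
grasp_force: 0.0
```

Request:
{"api": "send_rows", "payload": {
  "targets": [
    {"gripper":1,"x":0,"y":0,"z":0.1,"ax":0,"ay":0,"az":0},
    {"gripper":1,"x":0,"y":0,"z":0,"ax":0,"ay":0,"az":0}
  ]
}}

```text
clock: 3.97
position: [507.6, -176.5, 137.8]
ee_rot: [0.745, -0.596, 0.188, -0.234]
contact_force: [-0.4, 0.1, 0.3]
gripper_width: 0.0
grasp_force: 0.0
```

Request:
{"api": "send_rows", "payload": {
  "targets": [
    {"gripper":1,"x":0,"y":0,"z":0.1,"ax":0,"ay":0,"az":0},
    {"gripper":1,"x":0,"y":0,"z":0,"ax":0,"ay":0,"az":0}
  ]
}}

```text
clock: 4.13
position: [508.2, -176.4, 136.9]
ee_rot: [0.745, -0.596, 0.188, -0.234]
contact_force: [0.3, -0.4, -0.1]
gripper_width: 0.4
grasp_force: 0.0
```

```bash
python3 -c "
from h import *
where(0)
"
```

```text
4.1333 tool frame rel [18.31 -9.87  1.24] rot err deg [-0.09  0.24  0.23] F tool [ 0.5  -0.09  0.17] w 0.3734020856354511
```

Request:
{"api": "send_rows", "payload": {
  "targets": [
    {"gripper":1,"x":0,"y":0,"z":0.1,"ax":0,"ay":0,"az":0},
    {"gripper":1,"x":0,"y":0,"z":0,"ax":0,"ay":0,"az":0}
  ]
}}

```text
clock: 4.3
position: [508.7, -176.2, 136.1]
ee_rot: [0.745, -0.596, 0.188, -0.234]
contact_force: [0.2, 0.7, 0.5]
gripper_width: -0.1
grasp_force: 0.0
```

Request:
{"api": "send_rows", "payload": {
  "targets": [
    {"gripper":1,"x":0,"y":0,"z":0.1,"ax":0,"ay":0,"az":0},
    {"gripper":1,"x":0,"y":0,"z":0,"ax":0,"ay":0,"az":0}
  ]
}}

```text
clock: 4.47
position: [509.2, -176.1, 135.3]
ee_rot: [0.745, -0.596, 0.188, -0.234]
contact_force: [-0.7, 0.0, -0.6]
gripper_width: 0.2
grasp_force: 0.0
```

```bash
python3 -c "
from h import *
where(0)
"
```

```text
4.4667 tool frame rel [18.26 -9.8   3.22] rot err deg [-0.1   0.24  0.23] F tool [-0.18  0.92  0.14] w 0.2463420499445139
```

```bash
python3 -c "
from h import *
p,d=arm.get_image('scene'); a=cv2.resize(p[150:250,230:380,::-1],None,fx=5,fy=5,interpolation=cv2.INTER_CUBIC)
cv2.imwrite('pics/s1.png',a)
P=cloud('scene',d); q=(P-C[0])@RT
m=(abs(q[...,0])<60)&(abs(q[...,1])<60)&(q[...,2]>-60)&(q[...,2]<30)&(d>0)
w=q[m]
print(np.histogram(w[:,2],bins=np.arange(-60,30,5)))
t=w[(w[:,2]<-3)]; 
for lo in range(-60,0,6):
  g=t[(t[:,2]>=lo)&(t[:,2]<lo+6)]
  if len(g): print(lo,len(g),np.percentile(g[:,:2],[5,95],axis=0).round(1).tolist())
"
```

```text
(array([15, 12, 13, 13, 14,  9,  0,  0,  0,  0,  0,  2, 28, 25, 25, 36, 32]), array([-60, -55, -50, -45, -40, -35, -30, -25, -20, -15, -10,  -5,   0,
         5,  10,  15,  20,  25]))
-60 17 [[6.7, -25.1], [25.1, -7.0]]
-54 15 [[6.9, -25.3], [28.0, -12.3]]
-48 16 [[6.8, -25.7], [24.0, -10.5]]
-42 17 [[6.4, -26.7], [25.2, -6.9]]
-36 11 [[8.3, -18.8], [24.3, -11.6]]
```

View pics/s1.png

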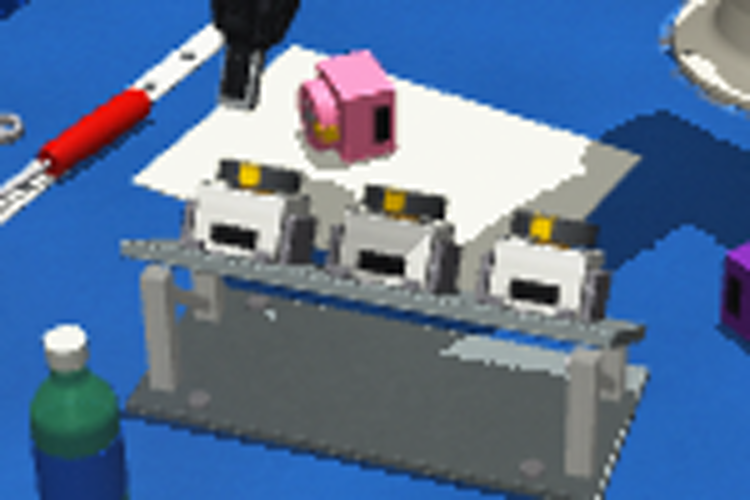

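```bash
python3 -c "
from h import *
s=arm.read_state();print(s['position'],s['joints'],s['gripper_width'])
m=arm.camera_model('scene');Ti=np.linalg.inv(m['cam_to_world'])
Q=R.from_quat(s['ee_rot'])
K=np.array([[m['fx'],0,m['cx']],[0,m['fy'],m['cy']],[0,0,1]])
pts=[s['position'],s['position']+Q.apply([0,0,-32]),C[0],C[1],C[2]]
for X in pts:
  uv=cv2.projectPoints(np.array([X]),cv2.Rodrigues(Ti[:3,:3])[0],Ti[:3,3],K,m['distortion'])[0].ravel(); print(uv,(uv-[230,150])*5)
"
```

```text
[ 509.21183985 -176.10627796  135.34169094] [-0.24388884  0.12688272 -0.48051209 -0.59094869 -0.47698784  0.92837169] 0.4768876936062427
[274.78885617 182.25399141] [223.94428084 161.26995704]
[276.52322519 172.05942492] [232.61612597 110.2971246 ]
[281.50143875 182.32454065] [257.50719373 161.62270325]
[310.61817826 187.59300921] [403.0908913  187.96504604]
[340.65092789 192.99514922] [553.25463946 214.97574609]
```

```bash
python3 -c "
from h import *
P=cloud('scene',np.load('scene0.npy'))
X=np.array([166.6,-602.3,0])
m=(np.hypot(P[...,0]-X[0],P[...,1]-X[1])<75)&(P[...,2]>100)
w=P[m];print(len(w),np.percentile(w[:,2],[0,1,3,5,10]));print(w[np.argsort(w[:,2])[:6]])
p,d=arm.get_image('top');P=cloud('top',d);s=arm.read_state();q=R.from_quat(s['ee_rot']).inv().apply((P-s['position']).reshape(-1,3))
m=(abs(q[:,0])<15)&(abs(q[:,1])<20)&(q[:,2]<15)&(q[:,2]>-80);g=q[m];print(len(g));print(g[np.argsort(g[:,2])[-25:]].round(1))
"
```

```text
1221 [244.23842704 250.5798548  262.07538157 269.87352096 290.6945235 ]
[[ 172.12389671 -641.1756268   244.23842704]
 [ 182.59997105 -637.34248588  244.84128997]
 [ 167.99029105 -644.27128035  246.11277464]
 [ 181.19082432 -643.01517569  247.12882716]
 [ 189.83126056 -635.75579512  247.80992343]
 [ 173.55388232 -644.26895116  248.1149945 ]]
111
[[ -5.3 -11.7   7. ]
 [-12.2 -18.8   7.8]
 [  3.5 -14.9   8.4]
 [ -0.3  -6.8   8.5]
 [ -1.5 -15.4   9.9]
 [-12.3 -14.9  10. ]
 [ -2.1  -9.   11.3]
 [-14.8 -14.8  11.4]
 [  7.2   2.2  11.4]
 [ -3.5 -18.   11.6]
 [ -6.1 -18.4  12. ]
 [  1.8 -16.5  12.1]
 [  6.7 -12.2  12.6]
 [  1.1 -10.5  12.6]
 [ -1.5 -11.1  12.7]
 [  0.7  -7.6  12.7]
 [  7.2 -14.8  13.1]
 [ -8.9 -15.4  13.6]
 [  1.6 -12.9  13.8]
 [  8.4  -2.3  14. ]
 [  3.5  -6.2  14.3]
 [  3.2  -3.3  14.5]
 [ -9.2 -12.1  14.5]
 [  8.8  -4.8  14.7]
 [  6.6  -8.2  15. ]]
```

Request:
{"api": "send_rows", "payload": {
  "targets": [
    {"gripper":1,"x":0.2,"y":-0.1,"z":1.2,"ax":0,"ay":0,"az":0},
    {"gripper":1,"x":0,"y":0,"z":1.0,"ax":0,"ay":0,"az":0},
    {"gripper":1,"x":0,"y":0,"z":0.2,"ax":0,"ay":0,"az":0},
    {"gripper":1,"x":0,"y":0,"z":0,"ax":0,"ay":0,"az":0}
  ]
}}

```text
clock: 4.9
position: [523.7, -174.7, 115.3]
ee_rot: [0.745, -0.596, 0.187, -0.234]
contact_force: [-0.7, -0.1, -0.4]
gripper_width: 0.1
grasp_force: 0.0
```

Request:
{"api": "send_rows", "payload": {
  "targets": [
    {"gripper":1,"x":0,"y":0,"z":0.1,"ax":0,"ay":0,"az":0},
    {"gripper":1,"x":0,"y":0,"z":0.0,"ax":0,"ay":0,"az":0}
  ]
}}

```text
clock: 5.07
position: [524.4, -174.7, 115.6]
ee_rot: [0.745, -0.596, 0.188, -0.234]
contact_force: [0.9, 0.8, -0.2]
gripper_width: 0.1
grasp_force: 0.0
```

Request:
{"api": "send_rows", "payload": {
  "targets": [
    {"gripper":1,"x":0,"y":0,"z":0.1,"ax":0,"ay":0,"az":0},
    {"gripper":1,"x":0,"y":0,"z":0.0,"ax":0,"ay":0,"az":0}
  ]
}}

```text
clock: 5.23
position: [525.0, -174.6, 114.9]
ee_rot: [0.745, -0.596, 0.188, -0.234]
contact_force: [0.1, 0.5, 0.5]
gripper_width: -0.2
grasp_force: 0.0
```

```bash
python3 -c "
from h import *
where(0)
"
```

```text
5.2333 tool frame rel [ 20.41 -10.96  28.86] rot err deg [-0.06  0.25  0.23] F tool [-0.49 -0.47 -0.24] w -0.15746388361366898
```

Request:
{"api": "send_rows", "payload": {
  "targets": [
    {"gripper":1,"x":0,"y":0,"z":0.1,"ax":0,"ay":0,"az":0},
    {"gripper":1,"x":0,"y":0,"z":0.0,"ax":0,"ay":0,"az":0}
  ]
}}

```text
clock: 5.4
position: [525.5, -174.5, 114.0]
ee_rot: [0.745, -0.596, 0.188, -0.234]
contact_force: [0.4, 0.3, 0.6]
gripper_width: -0.1
grasp_force: 0.0
```

Request:
{"api": "send_rows", "payload": {
  "targets": [
    {"gripper":1,"x":0,"y":0,"z":0.1,"ax":0,"ay":0,"az":0},
    {"gripper":1,"x":0,"y":0,"z":0.0,"ax":0,"ay":0,"az":0}
  ]
}}

```text
clock: 5.57
position: [526.1, -174.4, 113.0]
ee_rot: [0.745, -0.596, 0.188, -0.234]
contact_force: [0.3, -0.5, 0.4]
gripper_width: 0.1
grasp_force: 0.0
```

Request:
{"api": "send_rows", "payload": {
  "targets": [
    {"gripper":1,"x":0,"y":0,"z":0.1,"ax":0,"ay":0,"az":0},
    {"gripper":1,"x":0,"y":0,"z":0.0,"ax":0,"ay":0,"az":0}
  ]
}}

```text
clock: 5.73
position: [526.7, -174.2, 112.1]
ee_rot: [0.745, -0.596, 0.188, -0.234]
contact_force: [1.0, 0.4, 0.1]
gripper_width: 0.3
grasp_force: 0.0
```

```bash
python3 -c "
from h import *
where(0)
"
```

```text
5.7333 tool frame rel [ 20.37 -10.76  32.19] rot err deg [-0.09  0.24  0.23] F tool [-0.17 -0.93  0.55] w 0.32498518365435813
```

Request:
{"api": "send_rows", "payload": {
  "targets": [
    {"gripper":1,"x":0,"y":0,"z":0.1,"ax":0,"ay":0,"az":0},
    {"gripper":1,"x":0,"y":0,"z":0.0,"ax":0,"ay":0,"az":0}
  ]
}}

```text
clock: 5.9
position: [527.2, -174.1, 111.3]
ee_rot: [0.745, -0.596, 0.188, -0.234]
contact_force: [-0.0, -0.3, -0.6]
gripper_width: -0.0
grasp_force: 0.0
```

Request:
{"api": "send_rows", "payload": {
  "targets": [
    {"gripper":1,"x":0,"y":0,"z":0.1,"ax":0,"ay":0,"az":0},
    {"gripper":1,"x":0,"y":0,"z":0.0,"ax":0,"ay":0,"az":0}
  ]
}}

```text
clock: 6.07
position: [527.8, -174.0, 110.4]
ee_rot: [0.745, -0.596, 0.188, -0.234]
contact_force: [0.9, -0.5, 0.5]
gripper_width: -0.1
grasp_force: 0.0
```

```bash
python3 -c "
from h import *
where(0)
p,d=arm.get_image('scene'); P=cloud('scene',d); s=arm.read_state()
q=R.from_quat(s['ee_rot']).inv().apply((P-s['position']).reshape(-1,3))
m=(abs(q[:,0])<16)&(abs(q[:,1])<20)&(q[:,2]<10)&(q[:,2]>-60);g=q[m];g=g[np.argsort(g[:,2])];print(len(g));print(g[-30:].round(0).tolist())
"
```

```text
6.0667 tool frame rel [ 20.4  -10.72  34.21] rot err deg [-0.1   0.24  0.23] F tool [ 0.71 -0.91  0.08] w -0.14844353637561145
154
[[-8.0, -16.0, -1.0], [11.0, -10.0, -1.0], [12.0, -17.0, -1.0], [-4.0, -13.0, -1.0], [-2.0, -19.0, -0.0], [2.0, -15.0, 1.0], [-14.0, -15.0, 1.0], [6.0, -13.0, 1.0], [-8.0, -15.0, 2.0], [10.0, -12.0, 2.0], [-6.0, -18.0, 2.0], [12.0, -15.0, 2.0], [-2.0, -16.0, 3.0], [1.0, -17.0, 3.0], [-16.0, -18.0, 4.0], [4.0, -18.0, 4.0], [-12.0, -17.0, 4.0], [10.0, -10.0, 5.0], [-7.0, -12.0, 5.0], [-6.0, -18.0, 5.0], [-2.0, -16.0, 6.0], [2.0, -13.0, 7.0], [-12.0, -15.0, 7.0], [-10.0, -19.0, 8.0], [9.0, -12.0, 8.0], [10.0, -18.0, 8.0], [-6.0, -16.0, 8.0], [-4.0, -18.0, 9.0], [1.0, -13.0, 10.0], [3.0, -18.0, 10.0]]
```

```bash
python3 -c "
from h import *
p,d=arm.get_image('scene'); a=cv2.resize(p[150:220,255:345,::-1],None,fx=8,fy=8,interpolation=cv2.INTER_CUBIC)
cv2.imwrite('pics/s2.png',a)
"
```

```text
(no output)
```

View pics/s2.png

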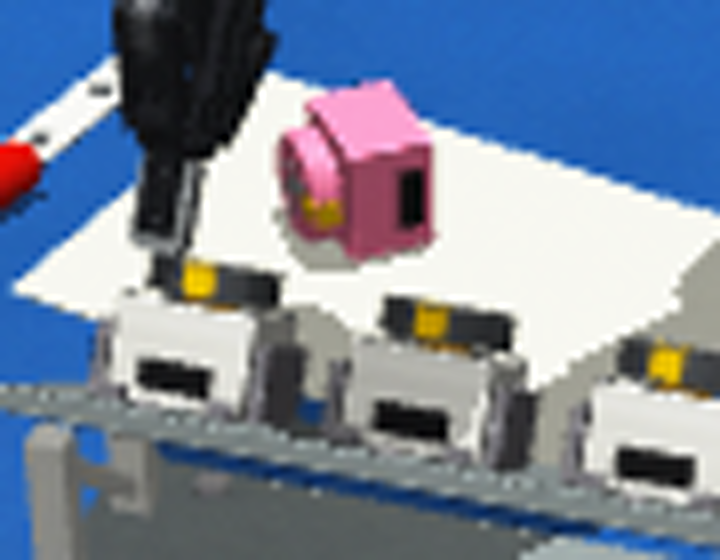

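Request:
{"api": "send_rows", "payload": {
  "targets": [
    {"gripper":1,"x":0,"y":0,"z":0.1,"ax":0,"ay":0,"az":0},
    {"gripper":1,"x":0,"y":0,"z":0.0,"ax":0,"ay":0,"az":0}
  ]
}}

```text
clock: 6.33
position: [528.1, -174.0, 110.2]
ee_rot: [0.745, -0.596, 0.188, -0.234]
contact_force: [-3.0, -0.1, 3.6]
gripper_width: -0.1
grasp_force: 2.3
```

Request:
{"api": "send_rows", "payload": {
  "targets": [
    {"gripper":1,"x":0,"y":0,"z":0.1,"ax":0,"ay":0,"az":0},
    {"gripper":1,"x":0,"y":0,"z":0.0,"ax":0,"ay":0,"az":0}
  ]
}}

```text
clock: 6.5
position: [528.3, -174.0, 110.1]
ee_rot: [0.745, -0.595, 0.188, -0.234]
contact_force: [-8.0, 0.3, 10.8]
gripper_width: 0.3
grasp_force: 6.6
```

```bash
python3 -c "
from h import *
where(0)
"
```

```text
6.5 tool frame rel [ 20.54 -10.92  34.75] rot err deg [-0.06  0.24  0.16] F tool [ -2.06   0.09 -13.29] w 0.2623930028292902
```

Request:
{"api": "send_rows", "payload": {
  "targets": [
    {"gripper":1,"x":0,"y":0,"z":-0.08,"ax":0,"ay":0,"az":0},
    {"gripper":1,"x":0,"y":1.5,"z":0,"ax":0,"ay":0,"az":0},
    {"gripper":1,"x":0,"y":2.5,"z":0,"ax":0,"ay":0,"az":0},
    {"gripper":1,"x":0,"y":3,"z":0,"ax":0,"ay":0,"az":0},
    {"gripper":1,"x":0,"y":1.5,"z":-2.5,"ax":0,"ay":0,"az":0}
  ]
}}

```text
clock: 6.92
position: [444.2, -191.2, 77.1]
ee_rot: [0.745, -0.598, 0.184, -0.234]
contact_force: [0.9, -1.4, 1.2]
gripper_width: -0.3
grasp_force: 0.0
```

```bash
cat >> h.py <<'E'
def tape(n,p,d,thr=45):
    """yellow patch position angle about each flywheel centre"""
    P=cloud(n,d); b=p.astype(int); Y=(b[...,0]-b[...,2]>70)&(b[...,1]-b[...,2]>40)
    out=[]
    for c in C:
        q=(P-c)@RT; m=Y&(np.hypot(q[...,0],q[...,1])<30)&(abs(q[...,2])<20)
        g=q[m]
        out.append((len(g),round(np.degrees(np.arctan2(-g[:,0].mean(),-g[:,1].mean())),0)) if len(g) else (0,None))
    return out
E
python3 -c "
from h import *
where(0)
for i in range(2):
  for n in ('top','scene'):
    p,d=arm.get_image(n); print(arm.read_state()['clock'],n,tape(n,p,d)); cv2.imwrite(f'pics/{n}_f{i}.png',p[:,:,::-1])
"
```

```text
6.9167 tool frame rel [18.32 78.25 12.54] rot err deg [-0.4  -0.03  0.5 ] F tool [ 1.53 -1.16 -0.66] w -0.337799369770683
6.9667 top [(0, None), (30, np.float64(3.0)), (28, np.float64(-3.0))]
7.0167 scene [(0, None), (19, np.float64(3.0)), (22, np.float64(-5.0))]
7.0667 top [(0, None), (30, np.float64(3.0)), (29, np.float64(-3.0))]
7.1167 scene [(0, None), (21, np.float64(4.0)), (20, np.float64(-4.0))]
```

```bash
python3 -c "
from h import *
where(1)
plan(tgt(1,20.5,-11,22),RT,5)
"
```

```text
7.1167 tool frame rel [115.88  74.16   9.62] rot err deg [-0.04  0.33  0.26] F tool [ 0.29 -1.17  0.48] w 0.16902855836840347
0 {'x': -1.92, 'y': -1.69, 'z': 0.24, 'ax': 0.0, 'ay': -0.1, 'az': -0.1}
1 {'x': -1.91, 'y': -1.7, 'z': 0.23, 'ax': 0.0, 'ay': -0.1, 'az': 0.0}
2 {'x': -1.91, 'y': -1.7, 'z': 0.25, 'ax': 0.0, 'ay': 0.0, 'az': -0.1}
3 {'x': -1.91, 'y': -1.7, 'z': 0.24, 'ax': 0.0, 'ay': -0.1, 'az': 0.0}
4 {'x': -1.91, 'y': -1.7, 'z': 0.24, 'ax': 0.0, 'ay': 0.0, 'az': -0.1}
```

Request:
{"api": "send_rows", "payload": {
  "targets": [
    {"gripper":1,"x":-3.2,"y":-2.8,"z":0,"ax":0,"ay":-0.1,"az":-0.1},
    {"gripper":1,"x":-3.2,"y":-2.8,"z":0,"ax":0,"ay":-0.1,"az":-0.1},
    {"gripper":1,"x":-3.1,"y":-2.9,"z":0.6,"ax":0,"ay":0,"az":0},
    {"gripper":1,"x":0,"y":0,"z":0.6,"ax":0,"ay":0,"az":0},
    {"gripper":1,"x":0,"y":0,"z":0,"ax":0,"ay":0,"az":0}
  ]
}}

```text
clock: 7.53
position: [485.6, -111.9, 106.6]
ee_rot: [0.748, -0.594, 0.185, -0.231]
contact_force: [-0.0, -0.1, -0.4]
gripper_width: -0.1
grasp_force: 0.0
```

```bash
python3 -c "
from h import *
where(1)
for i in range(2):
  for n in ('top','scene'):
    p,d=arm.get_image(n); print(arm.read_state()['clock'],n,tape(n,p,d)); cv2.imwrite(f'pics/{n}_f{i}.png',p[:,:,::-1])
where(1)
plan(tgt(1,20.5,-11,31),RT,1)
"
```

```text
7.5333 tool frame rel [45.67 13.88 21.64] rot err deg [-0.57  0.03 -0.15] F tool [0.08 0.23 0.27] w -0.1366772167719883
7.5833 top [(0, None), (30, np.float64(3.0)), (10, np.float64(-4.0))]
7.6333 scene [(0, None), (20, np.float64(4.0)), (21, np.float64(-4.0))]
7.6833 top [(0, None), (30, np.float64(3.0)), (10, np.float64(-4.0))]
7.7333 scene [(0, None), (20, np.float64(4.0)), (18, np.float64(-6.0))]
7.7333 tool frame rel [48.98 15.7  20.57] rot err deg [-0.62  0.26  0.23] F tool [-0.04 -0.11  0.08] w 0.19451147432579918
0 {'x': -2.86, 'y': -2.67, 'z': 1.0, 'ax': 0.6, 'ay': -0.3, 'az': -0.2}
```

Request:
{"api": "send_rows", "payload": {
  "targets": [
    {"gripper":1,"x":-1.5,"y":-1.4,"z":0,"ax":0.3,"ay":-0.2,"az":-0.1},
    {"gripper":1,"x":-1.4,"y":-1.3,"z":0,"ax":0.3,"ay":-0.1,"az":-0.1},
    {"gripper":1,"x":0,"y":0,"z":0.8,"ax":0,"ay":0,"az":0},
    {"gripper":1,"x":0,"y":0,"z":0,"ax":0,"ay":0,"az":0}
  ]
}}

```text
clock: 8.07
position: [504.0, -80.8, 114.9]
ee_rot: [0.747, -0.594, 0.187, -0.235]
contact_force: [-0.1, 0.4, -0.4]
gripper_width: -0.1
grasp_force: 0.0
```

```bash
python3 -c "
from h import *
where(1)
o=[]
for i in range(3):
    p,d=arm.get_image('scene'); print(arm.read_state()['clock'],tape('scene',p,d)); o.append(cv2.resize(p[165:215,255:345,::-1],None,fx=5,fy=5,interpolation=cv2.INTER_CUBIC))
p,d=arm.get_image('top');print(tape('top',p,d)); o.append(cv2.resize(p[180:230,270:360,::-1],None,fx=5,fy=5,interpolation=cv2.INTER_CUBIC))
cv2.imwrite('pics/m.png',cv2.resize(np.vstack([o[0],o[2],o[3]]),None,fx=.8,fy=.8))
where(1)
"
```

```text
8.0667 tool frame rel [ 19.54 -11.33  29.15] rot err deg [-0.04 -0.07 -0.01] F tool [-0.44  0.23  0.29] w -0.11634585994257537
8.1167 [(0, None), (21, np.float64(4.0)), (18, np.float64(-5.0))]
8.1667 [(0, None), (21, np.float64(4.0)), (21, np.float64(-4.0))]
8.2167 [(0, None), (19, np.float64(4.0)), (20, np.float64(-5.0))]
[(0, None), (30, np.float64(3.0)), (29, np.float64(-3.0))]
8.2667 tool frame rel [ 20.23 -11.37  28.49] rot err deg [-0.   -0.01  0.05] F tool [-0.5  -1.25 -0.64] w -0.24300404735043102
```

View pics/m.png

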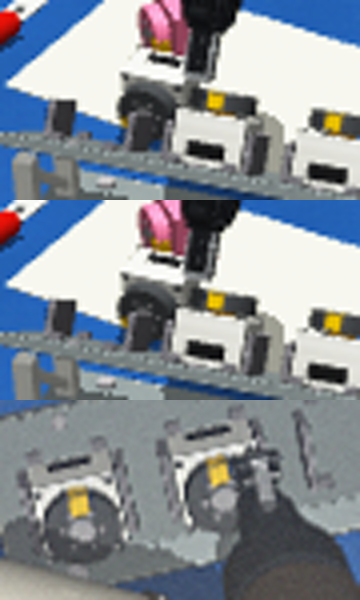

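Request:
{"api": "send_rows", "payload": {
  "targets": [
    {"gripper":1,"x":0,"y":0,"z":-3,"ax":0,"ay":0,"az":0},
    {"gripper":1,"x":0,"y":0,"z":-4,"ax":0,"ay":0,"az":0},
    {"gripper":1,"x":0,"y":0,"z":-4,"ax":0,"ay":0,"az":0},
    {"gripper":1,"x":0,"y":0,"z":-4,"ax":0,"ay":0,"az":0}
  ]
}}

```text
clock: 8.6
position: [418.1, -101.0, 238.9]
ee_rot: [0.747, -0.594, 0.187, -0.235]
contact_force: [2.3, 0.6, 0.1]
gripper_width: 0.2
grasp_force: 0.0
```

```bash
python3 -c "
from h import *
p,d=arm.get_image('scene');np.save('sA.npy',d);cv2.imwrite('pics/sA.png',p[:,:,::-1])
p2,d2=arm.get_image('top');np.save('tA.npy',d2);cv2.imwrite('pics/tA.png',p2[:,:,::-1])
A=cv2.resize(p[150:230,240:350,::-1],(770,560),interpolation=cv2.INTER_CUBIC)[:,:]
B=cv2.resize(p2[170:245,270:400,::-1],(520,300),interpolation=cv2.INTER_CUBIC)
o=np.zeros((600,800,3),np.uint8); o[:300,:412]=cv2.resize(A,(412,300)); o[300:,:520]=B
cv2.imwrite('pics/mA.png',o)
"
```

```text
(no output)
```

View pics/mA.png

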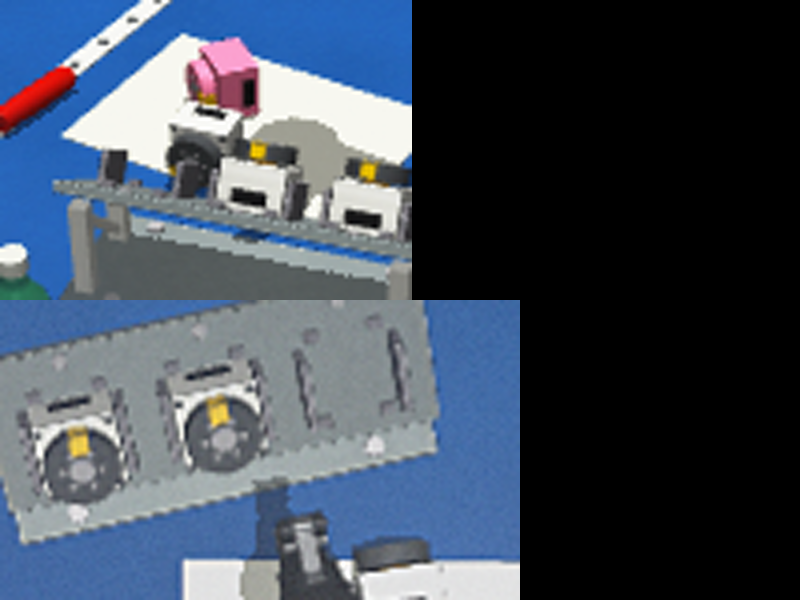

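```bash
python3 - <<'E'
from h import *
for n,f in (("scene","sA"),("top","tA")):
    P=cloud(n,np.load(f+".npy")); im=cv2.imread(f"pics/{f}.png")
    m=(P[...,0]>310)&(P[...,0]<440)&(P[...,1]>-240)&(P[...,1]<-90)&(P[...,2]>6)&(P[...,2]<75)
    w=P[m];col=im[m]
    print(n,len(w))
    vv,uu=np.nonzero(m)
    o=np.argsort(vv*1000+uu)
    for i in o[::max(1,len(w)//70)]: print(uu[i],vv[i],w[i].round(0).astype(int).tolist(),col[i][::-1].tolist(),end=";  ")
    print()
E
```

```text
scene 340
294 169 [311, -236, 53] [251, 179, 220];  300 170 [312, -210, 58] [150, 69, 93];  299 171 [310, -216, 51] [144, 67, 88];  296 172 [312, -227, 44] [238, 125, 166];  296 173 [320, -222, 46] [226, 112, 149];  295 174 [319, -228, 39] [206, 99, 131];  294 175 [322, -230, 36] [211, 129, 89];  299 175 [312, -215, 35] [143, 65, 89];  296 176 [315, -226, 29] [141, 108, 0];  292 177 [360, -213, 55] [235, 227, 227];  296 177 [313, -228, 23] [139, 107, 0];  291 178 [371, -210, 59] [247, 247, 243];  295 178 [362, -199, 57] [223, 223, 218];  289 179 [375, -215, 55] [248, 248, 245];  293 179 [374, -200, 60] [31, 32, 34];  297 179 [369, -187, 61] [94, 93, 93];  301 179 [357, -178, 57] [237, 229, 228];  289 180 [386, -208, 60] [248, 248, 245];  293 180 [374, -200, 56] [95, 95, 93];  297 180 [365, -189, 54] [30, 30, 33];  301 180 [363, -174, 58] [246, 246, 243];  286 181 [389, -218, 54] [246, 246, 240];  290 181 [387, -203, 58] [248, 248, 245];  294 181 [378, -193, 57] [248, 248, 245];  298 181 [370, -182, 55] [92, 93, 91];  302 181 [364, -170, 56] [248, 248, 245];  287 182 [396, -209, 57] [
[... 4788 characters left out ...]
];  376 247 [366, -207, 54] [110, 111, 113];  334 248 [365, -93, 6] [166, 169, 161];  370 248 [364, -191, 52] [73, 72, 78];  376 248 [364, -207, 57] [189, 188, 189];  385 248 [366, -238, 8] [225, 226, 227];  372 249 [361, -196, 56] [245, 245, 245];  378 249 [361, -212, 59] [239, 239, 239];  333 250 [360, -90, 6] [166, 168, 157];  373 250 [358, -198, 63] [242, 242, 243];  379 250 [360, -219, 23] [144, 143, 144];  378 251 [358, -218, 7] [229, 231, 230];  335 254 [349, -96, 7] [172, 172, 163];  376 258 [338, -211, 13] [226, 227, 227];  376 263 [324, -212, 7] [230, 231, 232];  336 266 [315, -99, 8] [133, 135, 129];  381 267 [313, -226, 7] [114, 113, 97];  387 267 [312, -238, 49] [219, 125, 155];
```

```bash
python3 -c "
from h import *
where(1)
plan(tgt(1,-10,-20,32.5),RT,5)
P=cloud('top',np.load('tA.npy')); im=cv2.imread('pics/tA.png').astype(int)
m=(P[...,0]>345)&(P[...,0]<405)&(P[...,1]>-228)&(P[...,1]<-155)&(P[...,2]>48)&(im.min(-1)>190)
r=cv2.minAreaRect(P[m][:,:2].astype(np.float32)); print(r,m.sum())
P=cloud('scene',np.load('sA.npy')); im=cv2.imread('pics/sA.png').astype(int)
m=(P[...,0]>345)&(P[...,0]<405)&(P[...,1]>-228)&(P[...,1]<-155)&(P[...,2]>50)&(im.min(-1)>190)
r=cv2.minAreaRect(P[m][:,:2].astype(np.float32)); print(r,m.sum(),P[m].mean(0))
"
```

```text
8.7 tool frame rel [  20.84  -15.9  -127.46] rot err deg [ 0.82  0.17 -0.12] F tool [-0.04 -1.    0.51] w -0.32510415087657674
0 {'x': -0.63, 'y': -0.04, 'z': 3.2, 'ax': -0.2, 'ay': 0.0, 'az': 0.0}
1 {'x': -0.62, 'y': -0.05, 'z': 3.2, 'ax': -0.2, 'ay': 0.0, 'az': 0.0}
2 {'x': -0.63, 'y': -0.06, 'z': 3.19, 'ax': -0.1, 'ay': -0.1, 'az': 0.0}
3 {'x': -0.62, 'y': -0.06, 'z': 3.2, 'ax': -0.2, 'ay': 0.0, 'az': 0.1}
4 {'x': -0.62, 'y': -0.08, 'z': 3.2, 'ax': -0.1, 'ay': -0.1, 'az': 0.0}
((375.9803466796875, -192.7376708984375), (38.79246520996094, 56.411136627197266), 9.19453239440918) 198
((378.2265625, -191.56517028808594), (43.82672119140625, 56.58620071411133), 9.953207969665527) 87 [ 379.91119547 -190.58021351   56.8139937 ]
```

Request:
{"api": "send_rows", "payload": {
  "targets": [
    {"gripper":1,"x":-0.6,"y":-0.1,"z":3.2,"ax":-0.2,"ay":0,"az":0},
    {"gripper":1,"x":-0.6,"y":-0.1,"z":3.2,"ax":-0.2,"ay":0,"az":0},
    {"gripper":1,"x":-0.6,"y":-0.1,"z":3.2,"ax":-0.2,"ay":0,"az":0},
    {"gripper":1,"x":-0.6,"y":-0.1,"z":3.0,"ax":-0.1,"ay":0,"az":0},
    {"gripper":1,"x":-0.7,"y":0,"z":2.7,"ax":-0.1,"ay":0,"az":0}
  ]
}}

```text
clock: 9.12
position: [499.1, -53.4, 112.7]
ee_rot: [0.751, -0.594, 0.176, -0.23]
contact_force: [-0.1, 0.9, -0.6]
gripper_width: -0.0
grasp_force: 0.0
```

Request:
{"api": "send_rows", "payload": {
  "targets": [
    {"gripper":1,"x":0,"y":0,"z":0,"ax":0,"ay":0,"az":0},
    {"gripper":1,"x":0,"y":0,"z":0,"ax":0,"ay":0,"az":0}
  ]
}}

```text
clock: 9.28
position: [501.8, -54.0, 114.7]
ee_rot: [0.749, -0.594, 0.177, -0.232]
contact_force: [-0.5, 0.4, 0.5]
gripper_width: -0.1
grasp_force: 0.0
```

```bash
python3 -c "
from h import *
where(1)
"
```

```text
9.2833 tool frame rel [ -7.1  -14.42  31.53] rot err deg [-1.08 -0.64  0.05] F tool [-0.48  0.02 -0.6 ] w -0.06095657507347409
```

Request:
{"api": "send_rows", "payload": {
  "targets": [
    {"gripper":1,"x":-0.3,"y":-0.5,"z":0.1,"ax":1.0,"ay":0.6,"az":0},
    {"gripper":1,"x":0,"y":0,"z":0,"ax":0,"ay":0,"az":0},
    {"gripper":1,"x":0,"y":0,"z":0,"ax":0,"ay":0,"az":0}
  ]
}}

```text
clock: 9.53
position: [506.7, -54.0, 120.3]
ee_rot: [0.747, -0.592, 0.184, -0.239]
contact_force: [-0.4, -0.6, 0.2]
gripper_width: -0.2
grasp_force: 0.0
```

Request:
{"api": "send_rows", "payload": {
  "targets": [
    {"gripper":1,"x":0,"y":0,"z":0.1,"ax":0,"ay":0,"az":0},
    {"gripper":1,"x":0,"y":0,"z":0,"ax":0,"ay":0,"az":0}
  ]
}}

```text
clock: 9.7
position: [507.0, -53.5, 119.2]
ee_rot: [0.748, -0.592, 0.183, -0.239]
contact_force: [-0.3, -0.2, 0.3]
gripper_width: 0.1
grasp_force: 0.0
```

```bash
python3 -c "
from h import *
where(1)
"
```

```text
9.7 tool frame rel [ -6.35 -21.16  30.82] rot err deg [ 0.06 -0.66 -0.04] F tool [ 0.16  0.12 -0.46] w 0.1016068021332564
```

Request:
{"api": "send_rows", "payload": {
  "targets": [
    {"gripper":1,"x":-0.4,"y":0.1,"z":0.25,"ax":0,"ay":0.6,"az":0},
    {"gripper":1,"x":0,"y":0,"z":0,"ax":0,"ay":0,"az":0},
    {"gripper":1,"x":0,"y":0,"z":0,"ax":0,"ay":0,"az":0}
  ]
}}

```text
clock: 9.95
position: [507.5, -53.4, 117.8]
ee_rot: [0.748, -0.592, 0.183, -0.239]
contact_force: [0.4, -0.2, -0.2]
gripper_width: 0.2
grasp_force: 0.0
```

Request:
{"api": "send_rows", "payload": {
  "targets": [
    {"gripper":1,"x":0,"y":0,"z":0.08,"ax":0,"ay":0,"az":0},
    {"gripper":1,"x":0,"y":0,"z":0,"ax":0,"ay":0,"az":0}
  ]
}}

```text
clock: 10.12
position: [508.0, -53.2, 117.1]
ee_rot: [0.748, -0.592, 0.183, -0.239]
contact_force: [-0.0, 0.4, 0.0]
gripper_width: -0.2
grasp_force: 0.0
```

```bash
python3 -c "
from h import *
where(1)
"
```

```text
10.1167 tool frame rel [ -6.45 -20.77  33.16] rot err deg [-0.03 -0.69 -0.06] F tool [-0.41 -0.06  0.03] w -0.1686987169015126
```

Request:
{"api": "send_rows", "payload": {
  "targets": [
    {"gripper":1,"x":0,"y":0,"z":0.08,"ax":0,"ay":0,"az":0},
    {"gripper":1,"x":0,"y":0,"z":0,"ax":0,"ay":0,"az":0}
  ]
}}

```text
clock: 10.28
position: [508.5, -53.2, 116.4]
ee_rot: [0.748, -0.592, 0.183, -0.239]
contact_force: [-0.1, -0.9, -0.2]
gripper_width: 0.1
grasp_force: 0.0
```

Request:
{"api": "send_rows", "payload": {
  "targets": [
    {"gripper":1,"x":0,"y":0,"z":0.06,"ax":0,"ay":0,"az":0},
    {"gripper":1,"x":0,"y":0,"z":0,"ax":0,"ay":0,"az":0}
  ]
}}

```text
clock: 10.45
position: [508.7, -53.3, 116.2]
ee_rot: [0.748, -0.592, 0.183, -0.239]
contact_force: [-1.8, 0.1, 2.9]
gripper_width: 0.4
grasp_force: 1.6
```

```bash
python3 -c "
from h import *
where(1);print(arm.read_state()['joints'])
"
```

```text
10.45 tool frame rel [ -6.22 -20.9   34.27] rot err deg [-0.01 -0.7  -0.06] F tool [-0.5  -0.31 -3.37] w 0.38684483292569105
[ 0.16974516  0.07814791 -0.72989559 -0.28588744 -0.15981921  0.33027542]
```

Request:
{"api": "send_rows", "payload": {
  "targets": [
    {"gripper":1,"x":1.5,"y":0,"z":0.02,"ax":0,"ay":0,"az":0},
    {"gripper":1,"x":2.2,"y":0,"z":0,"ax":0,"ay":0,"az":0},
    {"gripper":1,"x":2.4,"y":0,"z":-1.0,"ax":0,"ay":0,"az":0},
    {"gripper":1,"x":0,"y":0,"z":-3,"ax":0,"ay":0,"az":0}
  ]
}}

```text
clock: 10.78
position: [502.6, -121.3, 146.1]
ee_rot: [0.747, -0.594, 0.182, -0.237]
contact_force: [0.5, -0.0, 0.5]
gripper_width: 0.0
grasp_force: 0.0
```

```bash
python3 -c "
from h import *
where(1)
for i in range(3):
    for n in ('top','scene'):
        p,d=arm.get_image(n); print(arm.read_state()['clock'],n,tape(n,p,d))
where(2);print(arm.read_state()['joints'])
"
```

```text
10.7833 tool frame rel [ 58.65 -20.59  -2.37] rot err deg [-0.25 -0.61  0.19] F tool [ 0.16 -0.7  -0.12] w 0.010772968952659686
10.8333 top [(0, None), (21, np.float64(-123.0)), (0, None)]
10.8833 scene [(0, None), (3, np.float64(21.0)), (21, np.float64(-5.0))]
10.9333 top [(0, None), (23, np.float64(-149.0)), (3, np.float64(-7.0))]
10.9833 scene [(0, None), (3, np.float64(21.0)), (19, np.float64(-4.0))]
11.0333 top [(0, None), (20, np.float64(-173.0)), (3, np.float64(-7.0))]
11.0833 scene [(0, None), (3, np.float64(21.0)), (19, np.float64(-7.0))]
11.0833 tool frame rel [149.78 -20.27  -4.24] rot err deg [-0.08 -0.74 -0.06] F tool [ 0.38 -0.27  0.29] w 0.1708391720459235
[-0.06981194  0.0489418  -0.57442235 -0.47636513 -0.4027108   0.69037092]
```

```bash
cat >> h.py <<'E'
def tilt(phi): return RT@R.from_euler('x',phi,degrees=True).as_matrix()
def edge(i,M,x,y,z,up=-14.5): return tgt(i,x,y,z)-M@np.array([0,up,-33.5])
def edgenow(i,M,up=-14.5):
    s=arm.read_state();Q=R.from_quat(s["ee_rot"]).as_matrix()
    print(s["clock"],"edge rel",np.round(RT.T@(s["position"]+Q@[0,up,-33.5]-C[i]),2),"roterr",np.round(R.from_matrix(M.T@Q).as_rotvec(degrees=True),2),"F",np.round(RT.T@s["contact_force"],2),"j",np.round(s["joints"],2))
E
python3 -c "
from h import *
M=tilt(-15);edgenow(2,M)
plan(edge(2,M,-8,-20,-12),M,6)
p,d=arm.get_image('top'); print(arm.read_state()['clock'],tape('top',p,d))
"
```

```text
11.0833 edge rel [150.2  -34.82 -37.71] roterr [14.92 -0.73 -0.15] F [ 0.38 -0.27  0.29] j [-0.07  0.05 -0.57 -0.48 -0.4   0.69]
0 {'x': -2.63, 'y': 0.38, 'z': 0.38, 'ax': -2.5, 'ay': 0.1, 'az': 0.0}
1 {'x': -2.62, 'y': 0.36, 'z': 0.4, 'ax': -2.5, 'ay': 0.1, 'az': 0.0}
2 {'x': -2.63, 'y': 0.35, 'z': 0.4, 'ax': -2.5, 'ay': 0.1, 'az': 0.0}
3 {'x': -2.63, 'y': 0.32, 'z': 0.41, 'ax': -2.5, 'ay': 0.1, 'az': 0.1}
4 {'x': -2.62, 'y': 0.32, 'z': 0.43, 'ax': -2.5, 'ay': 0.2, 'az': 0.0}
5 {'x': -2.63, 'y': 0.29, 'z': 0.43, 'ax': -2.4, 'ay': 0.1, 'az': 0.1}
11.1333 [(0, None), (17, np.float64(163.0)), (1, np.float64(-6.0))]
```

Request:
{"api": "send_rows", "payload": {
  "targets": [
    {"gripper":1,"x":-2.0,"y":0.4,"z":0.2,"ax":-5,"ay":0.2,"az":0},
    {"gripper":1,"x":-2.6,"y":0.4,"z":0.2,"ax":-5,"ay":0.2,"az":0},
    {"gripper":1,"x":-2.6,"y":0.4,"z":0.3,"ax":-5,"ay":0.2,"az":0.2},
    {"gripper":1,"x":-2.9,"y":0.3,"z":0.4,"ax":0,"ay":0,"az":0},
    {"gripper":1,"x":-2.9,"y":0.3,"z":0.5,"ax":0,"ay":0,"az":0}
  ]
}}

```text
clock: 11.55
position: [468.8, -11.8, 128.4]
ee_rot: [0.766, -0.608, 0.125, -0.168]
contact_force: [-0.2, -0.3, 0.1]
gripper_width: -0.0
grasp_force: 0.0
```

Request:
{"api": "send_rows", "payload": {
  "targets": [
    {"gripper":1,"x":-2.8,"y":0.3,"z":0.5,"ax":0,"ay":0,"az":0},
    {"gripper":1,"x":0,"y":0,"z":0,"ax":0,"ay":0,"az":0}
  ]
}}

```text
clock: 11.72
position: [459.1, 11.8, 121.3]
ee_rot: [0.768, -0.606, 0.124, -0.165]
contact_force: [-0.3, -1.2, -0.2]
gripper_width: 0.1
grasp_force: 0.0
```

```bash
python3 -c "
from h import *
M=tilt(-15);edgenow(2,M)
p,d=arm.get_image('top'); print(arm.read_state()['clock'],tape('top',p,d))
p,d=arm.get_image('top'); print(arm.read_state()['clock'],tape('top',p,d))
edgenow(2,M)
plan(edge(2,M,-10,-20,-3),M,2)
"
```

```text
11.7167 edge rel [ 14.73 -16.8  -19.41] roterr [ 3.82 -0.75 -0.3 ] F [ 1.06  0.56 -0.12] j [ 0.42 -0.01 -0.89  0.23 -0.29 -0.39]
11.7667 [(0, None), (28, np.float64(1.0)), (9, np.float64(9.0))]
11.8167 [(0, None), (29, np.float64(-13.0)), (13, np.float64(7.0))]
11.8167 edge rel [ 16.63 -19.01 -19.7 ] roterr [ 3.99 -0.72 -0.12] F [-0.08 -0.28  0.4 ] j [ 0.42 -0.01 -0.88  0.22 -0.29 -0.39]
0 {'x': -1.3, 'y': -0.1, 'z': 0.77, 'ax': -2.0, 'ay': 0.4, 'az': 0.1}
1 {'x': -1.31, 'y': -0.12, 'z': 0.76, 'ax': -2.0, 'ay': 0.3, 'az': 0.0}
```

Request:
{"api": "send_rows", "payload": {
  "targets": [
    {"gripper":1,"x":-1.4,"y":-0.1,"z":0.8,"ax":-2,"ay":0.4,"az":0.1},
    {"gripper":1,"x":-1.4,"y":-0.1,"z":0.7,"ax":-2,"ay":0.3,"az":0},
    {"gripper":1,"x":0,"y":0,"z":0,"ax":0,"ay":0,"az":0},
    {"gripper":1,"x":0,"y":0,"z":0,"ax":0,"ay":0,"az":0}
  ]
}}

```text
clock: 12.15
position: [464.1, 38.6, 111.0]
ee_rot: [0.769, -0.614, 0.109, -0.137]
contact_force: [-0.8, 0.5, -0.7]
gripper_width: -0.0
grasp_force: 0.0
```

```bash
python3 -c "
from h import *
M=tilt(-15);edgenow(2,M)
p,d=arm.get_image('top'); print(arm.read_state()['clock'],tape('top',p,d))
edgenow(2,M)
"
```

```text
12.15 edge rel [-10.6  -21.76  -3.21] roterr [0.11 0.01 0.2 ] F [-0.71  0.94  0.19] j [ 0.49  0.04 -0.86  0.27 -0.35 -0.5 ]
12.2 [(0, None), (21, np.float64(-103.0)), (13, np.float64(-13.0))]
12.2 edge rel [-10.15 -21.14  -3.51] roterr [0.09 0.03 0.25] F [0.52 0.09 0.9 ] j [ 0.49  0.04 -0.86  0.27 -0.35 -0.5 ]
```

Request:
{"api": "send_rows", "payload": {
  "targets": [
    {"gripper":1,"x":0,"y":0,"z":0.3,"ax":0,"ay":0,"az":0},
    {"gripper":1,"x":0,"y":0,"z":0,"ax":0,"ay":0,"az":0},
    {"gripper":1,"x":0,"y":0,"z":0,"ax":0,"ay":0,"az":0}
  ]
}}

```text
clock: 12.45
position: [464.0, 37.7, 108.0]
ee_rot: [0.769, -0.615, 0.109, -0.136]
contact_force: [0.6, 0.9, -0.5]
gripper_width: -0.1
grasp_force: 0.0
```

Request:
{"api": "send_rows", "payload": {
  "targets": [
    {"gripper":1,"x":0,"y":0,"z":0.1,"ax":0,"ay":0,"az":0},
    {"gripper":1,"x":0,"y":0,"z":0,"ax":0,"ay":0,"az":0}
  ]
}}

```text
clock: 12.62
position: [464.5, 38.3, 107.3]
ee_rot: [0.769, -0.615, 0.109, -0.137]
contact_force: [-0.2, -0.4, -0.8]
gripper_width: 0.1
grasp_force: 0.0
```

```bash
python3 -c "
from h import *
M=tilt(-15);edgenow(2,M)
"
```

```text
12.6167 edge rel [-1.022e+01 -1.987e+01 -1.000e-02] roterr [0.11 0.04 0.22] F [0.34 0.67 0.51] j [ 0.49  0.05 -0.87  0.28 -0.33 -0.51]
```

Request:
{"api": "send_rows", "payload": {
  "targets": [
    {"gripper":1,"x":0,"y":0,"z":0.1,"ax":0,"ay":0,"az":0},
    {"gripper":1,"x":0,"y":0,"z":0.06,"ax":0,"ay":0,"az":0},
    {"gripper":1,"x":0,"y":0,"z":0,"ax":0,"ay":0,"az":0}
  ]
}}

```text
clock: 12.87
position: [465.1, 38.7, 105.7]
ee_rot: [0.77, -0.614, 0.109, -0.137]
contact_force: [0.2, -0.0, -0.3]
gripper_width: 0.2
grasp_force: 0.0
```

Request:
{"api": "send_rows", "payload": {
  "targets": [
    {"gripper":1,"x":1.5,"y":0,"z":0.02,"ax":0,"ay":0,"az":0},
    {"gripper":1,"x":2.5,"y":0,"z":0,"ax":0,"ay":0,"az":0},
    {"gripper":1,"x":2.4,"y":0,"z":-1.2,"ax":0,"ay":0,"az":0},
    {"gripper":1,"x":0,"y":0,"z":-4,"ax":0,"ay":0,"az":0},
    {"gripper":0,"x":0,"y":0,"z":-4,"ax":0,"ay":0,"az":0}
  ]
}}

```text
clock: 13.28
position: [447.5, -32.0, 191.2]
ee_rot: [0.769, -0.616, 0.107, -0.134]
contact_force: [1.4, 0.6, -0.4]
gripper_width: 10.7
grasp_force: 0.0
```

```bash
python3 -c "
from h import *
for i in range(4):
    p,d=arm.get_image('top'); print(arm.read_state()['clock'],tape('top',p,d))
"
```

```text
13.3333 [(0, None), (26, np.float64(58.0)), (29, np.float64(-3.0))]
13.3833 [(0, None), (27, np.float64(52.0)), (30, np.float64(-4.0))]
13.4333 [(0, None), (28, np.float64(42.0)), (30, np.float64(-4.0))]
13.4833 [(0, None), (26, np.float64(37.0)), (29, np.float64(-4.0))]
```

Request:
{"api": "send_rows", "payload": {
  "targets": [
    {"gripper":1,"x":-3.2,"y":0,"z":2,"ax":0,"ay":0,"az":0},
    {"gripper":1,"x":-3.2,"y":0,"z":2.5,"ax":0,"ay":0,"az":0},
    {"gripper":1,"x":0,"y":0,"z":2.7,"ax":0,"ay":0,"az":0},
    {"gripper":1,"x":0,"y":0,"z":1.9,"ax":0,"ay":0,"az":0},
    {"gripper":1,"x":0,"y":0,"z":0,"ax":0,"ay":0,"az":0}
  ]
}}

```text
clock: 13.9
position: [463.9, 39.5, 103.6]
ee_rot: [0.771, -0.613, 0.108, -0.134]
contact_force: [-2.1, 0.2, 3.1]
gripper_width: -0.0
grasp_force: 1.3
```

Request:
{"api": "send_rows", "payload": {
  "targets": [
    {"gripper":1,"x":0,"y":0,"z":0.1,"ax":0,"ay":0,"az":0},
    {"gripper":1,"x":0,"y":0,"z":0,"ax":0,"ay":0,"az":0}
  ]
}}

```text
clock: 14.07
position: [464.4, 38.8, 104.0]
ee_rot: [0.77, -0.614, 0.108, -0.135]
contact_force: [-1.0, 0.1, 0.2]
gripper_width: 0.0
grasp_force: 0.2
```

Request:
{"api": "send_rows", "payload": {
  "targets": [
    {"gripper":1,"x":0,"y":0,"z":0.08,"ax":0,"ay":0,"az":0},
    {"gripper":1,"x":0,"y":0,"z":0,"ax":0,"ay":0,"az":0}
  ]
}}

```text
clock: 14.23
position: [464.9, 38.5, 104.2]
ee_rot: [0.77, -0.614, 0.108, -0.136]
contact_force: [-1.7, 1.1, 1.1]
gripper_width: -0.5
grasp_force: 1.0
```

```bash
python3 -c "
from h import *
M=tilt(-15);edgenow(2,M)
p,d=arm.get_image('top'); print(arm.read_state()['clock'],tape('top',p,d))
"
```

```text
14.2333 edge rel [-10.4  -18.53   2.83] roterr [0.02 0.05 0.2 ] F [-1.44  0.53 -1.7 ] j [ 0.49  0.05 -0.87  0.28 -0.32 -0.52]
14.2833 [(0, None), (21, np.float64(-76.0)), (13, np.float64(-19.0))]
```

Request:
{"api": "send_rows", "payload": {
  "targets": [
    {"gripper":1,"x":0,"y":0,"z":0.05,"ax":0,"ay":0,"az":0},
    {"gripper":1,"x":1.7,"y":0,"z":0.02,"ax":0,"ay":0,"az":0},
    {"gripper":1,"x":2.6,"y":0,"z":0.02,"ax":0,"ay":0,"az":0},
    {"gripper":1,"x":2.4,"y":0,"z":-1.0,"ax":0,"ay":0,"az":0},
    {"gripper":1,"x":0,"y":0,"z":-4,"ax":0,"ay":0,"az":0}
  ]
}}

```text
clock: 14.7
position: [462.1, -32.7, 145.6]
ee_rot: [0.769, -0.617, 0.104, -0.132]
contact_force: [1.2, 0.1, 1.1]
gripper_width: 0.2
grasp_force: 0.0
```

Request:
{"api": "send_rows", "payload": {
  "targets": [
    {"gripper":1,"x":0,"y":0,"z":-4,"ax":0,"ay":0,"az":0}
  ]
}}

```text
clock: 14.78
position: [449.5, -34.8, 187.4]
ee_rot: [0.769, -0.616, 0.107, -0.134]
contact_force: [1.7, 0.5, 0.9]
gripper_width: 0.2
grasp_force: 0.0
```

```bash
python3 -c "
from h import *
for i in range(3):
    p,d=arm.get_image('top'); print(arm.read_state()['clock'],tape('top',p,d))
s=arm.read_state(); print(s['position'],s['joints'])
"
```

```text
14.8333 [(0, None), (22, np.float64(-124.0)), (20, np.float64(175.0))]
14.8833 [(0, None), (22, np.float64(-125.0)), (20, np.float64(160.0))]
14.9333 [(0, None), (20, np.float64(-128.0)), (21, np.float64(145.0))]
[451.95155668 -33.35018983 191.98050991] [ 0.30924283 -0.09820859 -0.66682396  0.04875232 -0.64456888 -0.12037128]
```

```bash
cat > kin.py <<'E'
from h import *
from scipy.optimize import least_squares
Ra=lambda ax,t:R.from_euler(ax,t).as_matrix()
J=np.array([[-1.04236,.384697,.0078118,0,-1.194,-.258641],[-.55528858,.04562745,-.43140615,-.2812245,-.75403816,.369569],[-.24388884,.12688272,-.48051209,-.59094869,-.47698784,.92837169],[.16974516,.07814791,-.72989559,-.28588744,-.15981921,.33027542],[.30924283,-.09820859,-.66682396,.04875232,-.64456888,-.12037128]])
Pm=np.array([[166.61,-602.31,197.57],[372.576,-337.72,187.30],[509.21,-176.11,135.34],[508.7,-53.3,116.2],[451.95,-33.35,191.98]])
def fk(j,k,s4=1,s6=1):
    a1,l,d1,L2,L3,e,D=k
    A=Ra('z',j[0])@Ra('y',j[1]);B=A@Ra('y',-j[2]);Cc=B@Ra('x',s4*j[3])@Ra('y',-j[4])
    p=Ra('z',j[0])@[a1,l,d1]+A@[0,0,L2]+B@[L3,0,e]+Cc@[D,0,0]
    # tool z = Cc x; base tool frame: z->x, y-> y , x -> -z (when j6=0)
    T=Cc@np.array([[0,0,1],[0,1,0],[-1,0,0]])@Ra('z',s6*j[5])
    return p,T
S4=None
def fit():
    out=None
    for s4 in(1,-1):
        f=lambda k:np.concatenate([fk(j,k,s4)[0]-p for j,p in zip(J,Pm)])
        r=least_squares(f,[50,-160,300,400,400,30,200])
        if out is None or r.cost<out[0]: out=(r.cost,s4,r.x,f(r.x))
    return out
E
python3 - <<'E'
from kin import *
c,s4,k,res=fit();print(c,s4,k.round(1),res.round(1))
s=arm.read_state();print(R.from_quat(s["ee_rot"]).as_matrix().round(2))
for s6 in(1,-1):print(fk(s["joints"],k,s4,s6)[1].round(2))
print(fk(s['joints'],k,s4)[0],s['position'])
p,d=arm.get_image('top'); print(arm.read_state()['clock'],tape('top',p,d))
E
```

```text
2489.590209628909 -1 [ -16.2 -145.8  182.2  492.6  464.6  -16.4  266.4] [  7.3  15.3 -11.4   5.2  -8.6  14.3  10.3 -33.2  38.4  -9.3   3.1  -8.4
 -13.2  12.3 -32.9]
[[ 0.22 -0.91  0.34]
 [-0.98 -0.21  0.08]
 [-0.   -0.35 -0.94]]
[[-0.83 -0.43  0.34]
 [-0.43  0.9   0.08]
 [-0.34 -0.08 -0.94]]
[[-0.91 -0.22  0.34]
 [-0.21  0.98  0.08]
 [-0.35  0.   -0.94]]
[438.78590381 -21.05108343 159.04958659] [451.95155668 -33.35018983 191.98050991]
14.9833 [(0, None), (22, np.float64(-132.0)), (20, np.float64(131.0))]
```

```bash
python3 - <<'E'
import re
t=open('kin.py').read()
t=t.replace("a1,l,d1,L2,L3,e,D=k","a1,l,d1,L2,L3,e,D,m,q=k").replace("Cc=B@Ra('x',s4*j[3])@Ra('y',-j[4])","G=B@Ra('x',s4*j[3]);Cc=G@Ra('y',-j[4])")
t=t.replace("+Cc@[D,0,0]","+G@[0,m,0]+Cc@[D,0,q]").replace("[[0,0,1],[0,1,0],[-1,0,0]])@Ra('z',s6*j[5])","[[0,0,1],[0,1,0],[-1,0,0]])@Ra('z',-j[5])@np.array([[0,1,0],[-1,0,0],[0,0,1]])")
t=t.replace("[50,-160,300,400,400,30,200]","[0,-145,180,490,460,0,260,0,0]")
open('kin.py','w').write(t)
from kin import *
import kin
s=arm.read_state(); kin.J=np.vstack([J,s['joints']]);kin.Pm=np.vstack([Pm,s['position']])
c,s4,k,res=kin.fit();print(c,s4,k.round(1),res.round(1))
# stability: tool z per recorded (quat list)
qs=[[-.134483,.990916,0,0],[-.558,.805,-.123,.159],[.745,-.596,.188,-.234],[.748,-.592,.183,-.239]]
for j,q in zip(J,qs): print((R.from_quat(q).inv()*R.from_matrix(fk(j,k,s4)[1])).magnitude().round(3))
E
```

```text
0.0002572919858762344 -1 [-3.000e-01  0.000e+00  1.608e+02  5.649e+02  4.220e+02 -0.000e+00
  3.315e+02 -1.598e+02  1.000e-01] [-0. -0. -0.  0.  0.  0. -0. -0. -0.  0.  0.  0. -0. -0. -0. -0. -0. -0.]Traceback (most recent call last):
  File "<stdin>", line 13, in <module>
AttributeError: 'float' object has no attribute 'round'
```

```bash
cat >> kin.py <<'E'
K=[0,0,160.8,564.9,422,0,331.5,-159.8,0]
lo=np.array([-3.14,-1.21,-1.07,-3.16,-2.99,-3.1])+.03;hi=np.array([3.14,2.06,1.41,2.05,-.16,3.1])-.03
def ik(p,T,j0):
    def f(j):
        a,b=fk(j,K,-1);return np.r_[(a-p)/10,R.from_matrix(T.T@b).as_rotvec()*10]
    r=least_squares(f,np.clip(j0,lo+1e-3,hi-1e-3),bounds=(lo,hi));return r.x,np.linalg.norm(r.fun)
def ikm(p,T,n=25,seed=0):
    g=np.random.default_rng(seed);sol=[]
    for _ in range(n):
        x,c=ik(p,T,g.uniform(lo,hi))
        if c<.05 and all(np.abs(x-y).max()>.05 for y in sol): sol.append(x)
    return sol
def frame(z,y):
    z=z/np.linalg.norm(z);y=y-z*(y@z);y/=np.linalg.norm(y);return np.c_[np.cross(y,z),y,z]
NEST0=C[0]-57*nn
GB=59.5
def e12(deg):
    c,s=np.cos(np.radians(deg)),np.sin(np.radians(deg));return np.array([c,s,0]),np.array([-s,c,0])
E
cat > plan1.py <<'E'
from kin import *
Z=np.array([0,0,1.]);s=arm.read_state();j=s['joints']
e1,e2=e12(9.5);g0=np.array([377,-192,28.])
for th in (30,45):
    t=np.radians(th);zA=-np.sin(t)*e1-np.cos(t)*Z
    for sg in(1,-1):
        T=frame(zA,sg*e2);sA=ikm(g0+GB*zA,T)
        print("A",th,sg,[x.round(2).tolist() for x in sA])
        zB=-np.sin(t)*nn+np.cos(t)*ey; TB=frame(zB,-sg*ex)
        sB=ikm(NEST0+20*nn+GB*zB,TB); print(" B",[x.round(2).tolist() for x in sB])
        zD=-np.sin(t)*nn-np.cos(t)*ey; TD=frame(zD,sg*ex)
        sB=ikm(NEST0+20*nn+GB*zD,TD); print(" B-left",[x.round(2).tolist() for x in sB])
E
python3 plan1.py; python3 - <<'E'
from h import *
p,d=arm.get_image('scene');P=cloud('scene',d);b=p.astype(int)
Y=(b[...,0]-b[...,2]>45)&(b[...,1]-b[...,2]>25)&(P[...,0]>380)&(P[...,0]<430)&(P[...,1]>-230)&(P[...,1]<-150)&(P[...,2]<70)
print(P[Y].round(0).tolist(), np.argwhere(Y).tolist())
cv2.imwrite('pics/w0.png',cv2.resize(p[165:210,270:320,::-1],None,fx=12,fy=12,interpolation=cv2.INTER_CUBIC))
p,d=arm.get_image('top');print(arm.read_state()['clock'],tape('top',p,d))
E
```

```text
A 30 1 [[-0.02, 0.58, -0.53, 0.11, -0.98, -1.47]]
 B [[-0.54, 0.74, 0.07, -0.97, -1.63, 1.46]]
 B-left []
A 30 -1 [[-0.02, 0.58, -0.53, 0.11, -0.98, 1.67]]
 B [[-0.54, 0.74, 0.07, -0.97, -1.63, -1.68]]
 B-left []
A 45 1 [[-0.0, 0.7, -0.42, 0.13, -1.23, -1.49]]
 B [[-0.52, 0.61, -0.06, -0.95, -1.36, 1.45]]
 B-left []
A 45 -1 [[-0.0, 0.7, -0.42, 0.13, -1.23, 1.65]]
 B [[-0.52, 0.61, -0.06, -0.95, -1.36, -1.69]]
 B-left []
[[412.0, -209.0, 18.0], [416.0, -202.0, 22.0], [414.0, -208.0, 15.0], [411.0, -206.0, 13.0], [412.0, -206.0, 10.0]] [[194, 285], [194, 286], [195, 285], [195, 286], [196, 286]]
15.0833 [(0, None), (22, np.float64(-137.0)), (21, np.float64(101.0))]
```

View pics/w0.png

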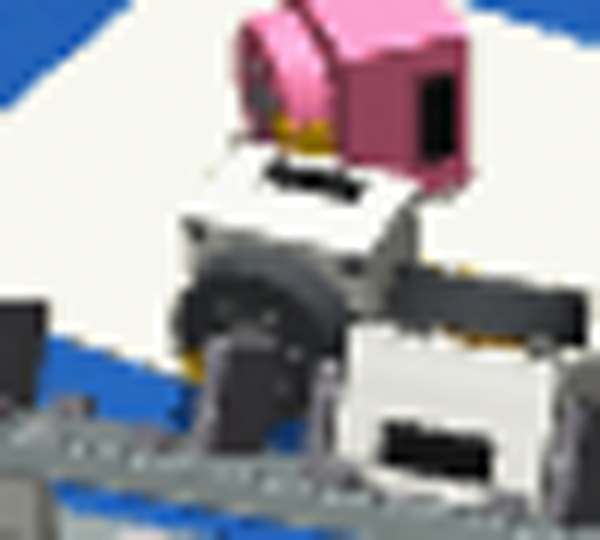

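```bash
cat >> kin.py <<'E'
def rows(jt,N,gr,j0=None):
    """joint-space interpolation to jt in N rows -> rounded tool rows (gives final predicted pose err)"""
    s=arm.read_state(); j0=s['joints'] if j0 is None else j0
    P,Q=fk(j0,K,-1)
    for i in range(N):
        p,T=fk(j0+(jt-j0)*(i+1)/N,K,-1)
        t=np.round(Q.T@(p-P)/10,1)+0.; rv=np.round(R.from_matrix(Q.T@T).as_rotvec(degrees=True),1)+0.
        P=P+Q@(t*10);Q=Q@R.from_rotvec(rv,degrees=True).as_matrix()
        print('{"gripper": %g, "x": %g, "y": %g, "z": %g, "ax": %g, "ay": %g, "az": %g}'%(gr,*t,*rv)+(',' if (i+1)%5 and i<N-1 else ''), '  |%.1f mm %.1f deg'%(np.linalg.norm(t)*10,np.linalg.norm(rv)))
    print("end err",(P-p).round(1),np.degrees(np.linalg.norm(R.from_matrix(Q.T@T).as_rotvec())).round(2))
TH=np.radians(40)
e1,e2=e12(9.5);Zw=np.array([0,0,1.])
zA=-np.sin(TH)*e1-np.cos(TH)*Zw;TA=frame(zA,e2)
G0=np.array([377,-192,28.])+8*e1
jA,cA=ik(G0+GB*zA,TA,[0,.7,-.42,.13,-1.23,-1.49])
jAh,_=ik(G0+GB*zA+[0,0,90],TA,jA)
E
python3 -c "
from kin import *
print(jA.round(2),cA,jAh.round(2))
rows(jAh,14,-1)"
```

```text
[-0.01  0.67 -0.43  0.12 -1.16 -1.49] 1.69567140175547e-14 [-0.01  0.53 -0.38  0.11 -1.35 -1.46]
{"gripper": -1, "x": 1.1, "y": 1.1, "z": 1, "ax": -4.2, "ay": 1.2, "az": 6.5},   |18.5 mm 7.8 deg
{"gripper": -1, "x": 1.3, "y": 0.9, "z": 1.1, "ax": -4, "ay": 1.5, "az": 6.5},   |19.3 mm 7.8 deg
{"gripper": -1, "x": 1.3, "y": 0.7, "z": 1, "ax": -3.9, "ay": 1.9, "az": 6.5},   |17.8 mm 7.8 deg
{"gripper": -1, "x": 1.3, "y": 0.6, "z": 1.1, "ax": -3.8, "ay": 2.1, "az": 6.5},   |18.1 mm 7.8 deg
{"gripper": -1, "x": 1.4, "y": 0.4, "z": 1, "ax": -3.6, "ay": 2.4, "az": 6.6}   |17.7 mm 7.9 deg
{"gripper": -1, "x": 1.3, "y": 0.3, "z": 1, "ax": -3.4, "ay": 2.7, "az": 6.5},   |16.7 mm 7.8 deg
{"gripper": -1, "x": 1.4, "y": 0.1, "z": 1, "ax": -3.2, "ay": 2.9, "az": 6.6},   |17.2 mm 7.9 deg
{"gripper": -1, "x": 1.3, "y": 0, "z": 1, "ax": -3, "ay": 3.2, "az": 6.5},   |16.4 mm 7.8 deg
{"gripper": -1, "x": 1.2, "y": -0.2, "z": 1, "ax": -2.7, "ay": 3.3, "az": 6.5},   |15.7 mm 7.8 deg
{"gripper": -1, "x": 1.2, "y": -0.3, "z": 1, "ax": -2.4, "ay": 3.6, "az": 6.5}   |15.9 mm 7.8 deg
{"gripper": -1, "x": 1, "y": -0.5, "z": 0.9, "ax": -2.2, "ay": 3.8, "az": 6.4},   |14.4 mm 7.8 deg
{"gripper": -1, "x": 1, "y": -0.5, "z": 0.9, "ax": -1.9, "ay": 3.9, "az": 6.4},   |14.4 mm 7.7 deg
{"gripper": -1, "x": 0.9, "y": -0.7, "z": 0.9, "ax": -1.6, "ay": 4.1, "az": 6.4},   |14.5 mm 7.8 deg
{"gripper": -1, "x": 0.7, "y": -0.7, "z": 0.9, "ax": -1.2, "ay": 4.2, "az": 6.3}   |13.4 mm 7.7 deg
end err [-0.2  0.1  0.2] 0.04
```

Request:
{"api": "send_rows", "payload": {
  "targets": [
    {"gripper":-1,"x":1.0,"y":1.0,"z":0.7,"ax":-3.8,"ay":1.1,"az":5.9},
    {"gripper":-1,"x":1.2,"y":0.8,"z":0.7,"ax":-3.6,"ay":1.3,"az":5.9},
    {"gripper":-1,"x":1.2,"y":0.7,"z":0.7,"ax":-3.5,"ay":1.7,"az":5.9},
    {"gripper":-1,"x":1.2,"y":0.5,"z":0.8,"ax":-3.4,"ay":1.9,"az":5.9},
    {"gripper":-1,"x":1.2,"y":0.4,"z":0.8,"ax":-3.3,"ay":2.1,"az":5.9}
  ]
}}

```text
clock: 15.5
position: [425.3, -92.3, 141.8]
ee_rot: [-0.59, 0.807, -0.028, -0.007]
contact_force: [-0.2, 1.0, -0.5]
gripper_width: 60.4
grasp_force: 0.0
```

Request:
{"api": "send_rows", "payload": {
  "targets": [
    {"gripper":-1,"x":1.2,"y":0.3,"z":0.9,"ax":-3.1,"ay":2.4,"az":5.9},
    {"gripper":-1,"x":1.2,"y":0.1,"z":0.9,"ax":-2.9,"ay":2.6,"az":5.9},
    {"gripper":-1,"x":1.2,"y":0,"z":0.9,"ax":-2.7,"ay":2.9,"az":5.9},
    {"gripper":-1,"x":1.1,"y":-0.2,"z":0.9,"ax":-2.5,"ay":3.0,"az":5.9},
    {"gripper":-1,"x":1.1,"y":-0.3,"z":0.9,"ax":-2.2,"ay":3.2,"az":5.9}
  ]
}}

```text
clock: 15.92
position: [393.5, -147.8, 104.7]
ee_rot: [-0.355, 0.92, -0.007, -0.168]
contact_force: [-0.4, 0.7, 0.7]
gripper_width: 85.5
grasp_force: 0.0
```

```bash
python3 -c "
from kin import *
p,d=arm.get_image('top');print(arm.read_state()['clock'],tape('top',p,d))
print(arm.read_state()['joints'].round(2),arm.read_state()['position'])
rows(jAh,6,-1)
print('then');rows(jA,3,-1,jAh)"
```

```text
15.9667 [(0, None), (20, np.float64(-170.0)), (13, np.float64(-179.0))]
[ 0.11  0.3  -0.48  0.11 -1.12 -1.01] [ 393.02203413 -148.59732612  102.72246302]
{"gripper": -1, "x": 0.9, "y": -0.2, "z": 0.9, "ax": -2.1, "ay": 2.8, "az": 5.2},   |12.9 mm 6.3 deg
{"gripper": -1, "x": 0.8, "y": -0.4, "z": 0.9, "ax": -2, "ay": 3, "az": 5.2},   |12.7 mm 6.3 deg
{"gripper": -1, "x": 0.8, "y": -0.3, "z": 1, "ax": -1.7, "ay": 3.1, "az": 5.1},   |13.2 mm 6.2 deg
{"gripper": -1, "x": 0.7, "y": -0.5, "z": 0.8, "ax": -1.6, "ay": 3.2, "az": 5.1},   |11.7 mm 6.2 deg
{"gripper": -1, "x": 0.6, "y": -0.5, "z": 0.9, "ax": -1.4, "ay": 3.3, "az": 5.1}   |11.9 mm 6.2 deg
{"gripper": -1, "x": 0.5, "y": -0.5, "z": 0.9, "ax": -1.2, "ay": 3.3, "az": 5}   |11.4 mm 6.1 deg
end err [-0.4 -0.  -0.1] 0.05
then
{"gripper": -1, "x": -2.1, "y": 0, "z": 2.2, "ax": 0, "ay": 0, "az": 0},   |30.4 mm 0.0 deg
{"gripper": -1, "x": -1.9, "y": 0, "z": 2.3, "ax": 0, "ay": 0, "az": 0},   |29.8 mm 0.0 deg
{"gripper": -1, "x": -1.8, "y": 0, "z": 2.4, "ax": 0, "ay": 0, "az": 0}   |30.0 mm 0.0 deg
end err [ 0.1  0.  -0.1] 0.0
```

Request:
{"api": "send_rows", "payload": {
  "targets": [
    {"gripper":-1,"x":0.9,"y":-0.2,"z":0.9,"ax":-2.1,"ay":2.8,"az":5.2},
    {"gripper":-1,"x":0.8,"y":-0.4,"z":0.9,"ax":-2,"ay":3,"az":5.2},
    {"gripper":-1,"x":0.8,"y":-0.3,"z":1,"ax":-1.7,"ay":3.1,"az":5.1},
    {"gripper":-1,"x":0.7,"y":-0.5,"z":0.8,"ax":-1.6,"ay":3.2,"az":5.1},
    {"gripper":-1,"x":0.6,"y":-0.5,"z":0.9,"ax":-1.4,"ay":3.3,"az":5.1}
  ]
}}

```text
clock: 16.38
position: [355.8, -189.1, 78.7]
ee_rot: [-0.127, 0.942, -0.021, -0.31]
contact_force: [0.4, 0.0, 0.6]
gripper_width: 85.8
grasp_force: 0.0
```

Request:
{"api": "send_rows", "payload": {
  "targets": [
    {"gripper":-1,"x":0.5,"y":-0.5,"z":0.9,"ax":-1.2,"ay":3.3,"az":5.0},
    {"gripper":-1,"x":0,"y":0,"z":0,"ax":0,"ay":0,"az":0},
    {"gripper":-1,"x":0,"y":0,"z":0,"ax":0,"ay":0,"az":0}
  ]
}}

```text
clock: 16.63
position: [348.0, -196.0, 73.9]
ee_rot: [-0.084, 0.938, -0.027, -0.336]
contact_force: [-0.0, 0.1, 0.2]
gripper_width: 85.5
grasp_force: 0.0
```

```bash
python3 -c "
from kin import *
p,d=arm.get_image('scene');cv2.imwrite('pics/hov.png',cv2.resize(p[130:220,240:360,::-1],None,fx=6,fy=6,interpolation=cv2.INTER_CUBIC))
s=arm.read_state();print(s['joints'].round(3),jAh.round(3),s['position'],fk(jAh,K,-1)[0])
rows(jA,4,-1)"
```

```text
[-0.002  0.519 -0.384  0.113 -1.348 -1.453] [-0.005  0.529 -0.381  0.112 -1.353 -1.463] [ 348.39310021 -195.9072424    74.6668812 ] [ 347.16894104 -196.99200724   72.42035563]
{"gripper": -1, "x": -1.6, "y": -0.1, "z": 1.7, "ax": 0, "ay": 0.2, "az": 0.2},   |23.4 mm 0.3 deg
{"gripper": -1, "x": -1.4, "y": 0, "z": 1.8, "ax": -0.1, "ay": 0.1, "az": 0.1},   |22.8 mm 0.2 deg
{"gripper": -1, "x": -1.4, "y": 0, "z": 1.8, "ax": 0, "ay": 0.2, "az": 0.2},   |22.8 mm 0.3 deg
{"gripper": -1, "x": -1.4, "y": 0, "z": 1.9, "ax": -0.1, "ay": 0.2, "az": 0.2}   |23.6 mm 0.3 deg
end err [ 0.3  0.1 -0.2] 0.04
```

View pics/hov.png

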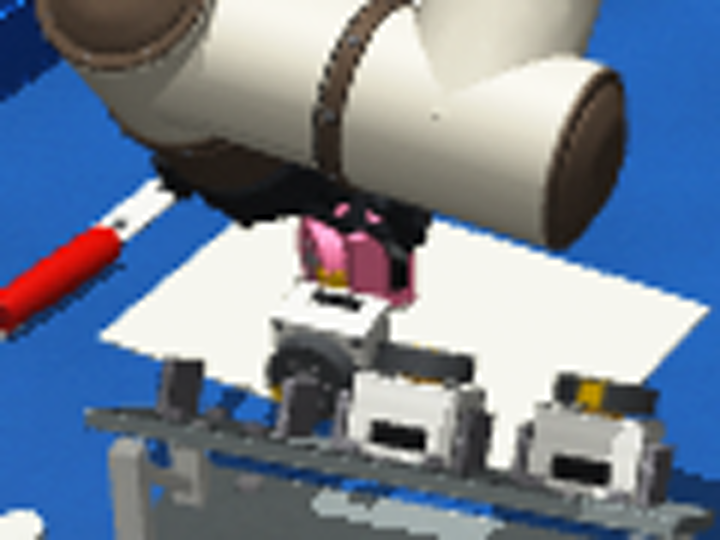

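Request:
{"api": "send_rows", "payload": {
  "targets": [
    {"gripper":-1,"x":-1.6,"y":-0.1,"z":1.7,"ax":0,"ay":0.2,"az":0.2},
    {"gripper":-1,"x":-1.4,"y":0,"z":1.8,"ax":0,"ay":0.2,"az":0.2},
    {"gripper":-1,"x":-1.4,"y":0,"z":1.8,"ax":0,"ay":0.2,"az":0.2},
    {"gripper":-1,"x":-1.3,"y":0,"z":1.6,"ax":0,"ay":0.2,"az":0.2},
    {"gripper":-1,"x":0,"y":0,"z":0,"ax":0,"ay":0,"az":0}
  ]
}}

```text
clock: 17.1
position: [347.1, -196.3, -15.8]
ee_rot: [-0.077, 0.936, -0.03, -0.343]
contact_force: [-0.5, -0.1, 0.3]
gripper_width: 85.3
grasp_force: 0.0
```

```bash
python3 -c "
from kin import *
p,d=arm.get_image('top');
s=arm.read_state();print(tape('top',p,d),s['clock'],s['position'],fk(jA,K,-1)[0],s['contact_force'],(s['joints']-jA).round(3))
np.save('RA.npy',s['position'])"
```

```text
[(0, None), (19, np.float64(-171.0)), (0, None)] 17.15 [ 348.05893235 -196.64042558  -14.30435424] [ 347.16894104 -196.99200724  -17.57964437] [0.01058057 0.55425658 0.05693803] [ 0.003 -0.003  0.003  0.002 -0.009 -0.005]
```

Request:
{"api": "send_rows", "payload": {
  "targets": [
    {"gripper":1,"x":0,"y":0,"z":0,"ax":0,"ay":0,"az":0},
    {"gripper":1,"x":0,"y":0,"z":0,"ax":0,"ay":0,"az":0},
    {"gripper":1,"x":0,"y":0,"z":0,"ax":0,"ay":0,"az":0},
    {"gripper":1,"x":0,"y":0,"z":0,"ax":0,"ay":0,"az":0},
    {"gripper":1,"x":0,"y":0,"z":0,"ax":0,"ay":0,"az":0}
  ]
}}

```text
clock: 17.57
position: [349.9, -197.0, -12.6]
ee_rot: [-0.077, 0.937, -0.031, -0.34]
contact_force: [0.9, 3.5, 7.5]
gripper_width: 55.1
grasp_force: 64.2
```

Request:
{"api": "send_rows", "payload": {
  "targets": [
    {"gripper":1,"x":0,"y":0,"z":0,"ax":0,"ay":0,"az":0},
    {"gripper":1,"x":0,"y":0,"z":0,"ax":0,"ay":0,"az":0}
  ]
}}

```text
clock: 17.73
position: [350.0, -197.0, -12.6]
ee_rot: [-0.077, 0.937, -0.031, -0.34]
contact_force: [1.3, 2.9, 7.6]
gripper_width: 55.3
grasp_force: 64.2
```

```bash
cat >> kin.py <<'E'
def setB(RA,TAm):
    y=TAm[:,1].copy();y[2]=0;y/=np.linalg.norm(y);x1=np.array([y[1],-y[0],0]) # e1
    UA=np.c_[x1,y,Zw]
    c=np.array([377,-192,28.]); c=c+y*((RA-c)@y); O=c-20*x1
    UB=np.c_[nn,-ex,-ey]; D=UB@UA.T
    return D@(RA-O), D@TAm, UA.T@(RA-O), UA.T@TAm
E
python3 - <<'E'
from kin import *
s=arm.read_state();RA=s['position'];Tm=R.from_quat(s['ee_rot']).as_matrix()
np.savez('grip.npz',RA=RA,Tm=Tm)
off,TB,ro,to=setB(RA,Tm)
jB,c=ik(NEST0+off,TB,[-.52,.61,-.06,-.95,-1.36,1.45]);jH,c2=ik(NEST0+off+75*nn,TB,jB)
jL,c3=ik(RA+[0,0,190],Tm,s['joints'])
print(c,c2,c3,jB.round(2),jH.round(2),jL.round(2))
rows(jL,6,1)
for a in np.linspace(0,1,9):
    j=jL+(jH-jL)*a;p,T=fk(j,K,-1); U=T@to.T; O=p-U@ro
    cor=np.array([O+U@[z,x,y] for z in(0,57) for x in(-28,28) for y in(-28,28)])
    q=(cor-NEST0)@np.c_[ex,ey,nn]
    print(round(a,2),"tcp",p.round(0),"corner z min",cor[:,2].min().round(0),"min height over plate",q[:,2].min().round(0),"y rng",q[:,1].min().round(0),q[:,1].max().round(0),"wrist",(p-331.5*T[:,2]).round(0))
print("rows L->H");rows(jH,28,1,jL)
E
```

```text
7.391421212787787e-14 2.868493524180929e-11 4.070792603443199e-14 [-0.55  0.64 -0.01 -0.95 -1.47  1.45] [-0.59  0.52 -0.05 -0.92 -1.54  1.41] [-0.    0.4  -0.28  0.11 -1.58 -1.44]
{"gripper": 1, "x": 1.6, "y": -0.1, "z": -2.6, "ax": 0.1, "ay": 0, "az": 0},   |30.5 mm 0.1 deg
{"gripper": 1, "x": 1.8, "y": -0.1, "z": -2.6, "ax": 0, "ay": 0, "az": 0},   |31.6 mm 0.0 deg
{"gripper": 1, "x": 1.9, "y": -0.1, "z": -2.4, "ax": 0, "ay": 0, "az": 0},   |30.6 mm 0.0 deg
{"gripper": 1, "x": 2.2, "y": 0, "z": -2.4, "ax": 0, "ay": 0, "az": 0},   |32.6 mm 0.0 deg
{"gripper": 1, "x": 2.2, "y": 0.1, "z": -2.4, "ax": 0, "ay": 0, "az": 0}   |32.6 mm 0.0 deg
{"gripper": 1, "x": 2.5, "y": 0.1, "z": -2.2, "ax": -0.1, "ay": 0, "az": 0}   |33.3 mm 0.1 deg
end err [0.2 0.4 0.2] 0.0
0.0 tcp [ 350. -197.  177.] corner z min 190.0 min height over plate 152.0 y rng -35.0 25.0 wrist [ 560. -160.  432.]
0.12 tcp [ 340. -181.  157.] corner z min 161.0 min height over plate 136.0 y rng -32.0 41.0 wrist [ 545. -202.  416.]
0.25 tcp [ 338. -162.  140.] corner z min 137.0 min height over plate 123.0 y rng -28.0 57.0 wr
[... 2856 characters left out ...]
, "y": -0.9, "z": -0.2, "ax": 2.5, "ay": -1.4, "az": -5.1},   |9.3 mm 5.8 deg
{"gripper": 1, "x": -0.1, "y": -1, "z": -0.3, "ax": 2.7, "ay": -1.2, "az": -5.2},   |10.5 mm 6.0 deg
{"gripper": 1, "x": 0, "y": -1, "z": -0.2, "ax": 2.7, "ay": -0.9, "az": -5.2},   |10.2 mm 5.9 deg
{"gripper": 1, "x": 0.1, "y": -1, "z": -0.3, "ax": 2.9, "ay": -0.5, "az": -5.2}   |10.5 mm 6.0 deg
{"gripper": 1, "x": 0.3, "y": -1, "z": -0.4, "ax": 2.9, "ay": -0.2, "az": -5.3},   |11.2 mm 6.0 deg
{"gripper": 1, "x": 0.3, "y": -1, "z": -0.4, "ax": 3, "ay": 0, "az": -5.2},   |11.2 mm 6.0 deg
{"gripper": 1, "x": 0.5, "y": -1.1, "z": -0.4, "ax": 2.9, "ay": 0.4, "az": -5.3}   |12.7 mm 6.1 deg
end err [ 0.2 -0.4  0.1] 0.05
```

Request:
{"api": "send_rows", "payload": {
  "targets": [
    {"gripper":1,"x":1.6,"y":-0.1,"z":-2.6,"ax":0,"ay":0,"az":0},
    {"gripper":1,"x":1.8,"y":-0.1,"z":-2.6,"ax":0,"ay":0,"az":0},
    {"gripper":1,"x":1.9,"y":-0.1,"z":-2.4,"ax":0,"ay":0,"az":0},
    {"gripper":1,"x":2.2,"y":0,"z":-2.4,"ax":0,"ay":0,"az":0},
    {"gripper":1,"x":2.2,"y":0.1,"z":-2.4,"ax":0,"ay":0,"az":0}
  ]
}}

```text
clock: 18.15
position: [354.4, -196.9, 144.0]
ee_rot: [-0.076, 0.937, -0.03, -0.34]
contact_force: [0.1, 0.4, -4.3]
gripper_width: 55.4
grasp_force: 65.7
```

Request:
{"api": "send_rows", "payload": {
  "targets": [
    {"gripper":1,"x":2.5,"y":0.1,"z":-2.2,"ax":0,"ay":0,"az":0},
    {"gripper":1,"x":0,"y":0,"z":0,"ax":0,"ay":0,"az":0}
  ]
}}

```text
clock: 18.32
position: [351.7, -197.4, 180.8]
ee_rot: [-0.076, 0.938, -0.032, -0.335]
contact_force: [0.9, -0.6, -4.2]
gripper_width: 55.2
grasp_force: 66.2
```

Request:
{"api": "send_rows", "payload": {
  "targets": [
    {"gripper":1,"x":-0.2,"y":0.5,"z":0.7,"ax":-2.8,"ay":-0.7,"az":-4.9},
    {"gripper":1,"x":-0.2,"y":0.5,"z":0.6,"ax":-2.7,"ay":-1,"az":-4.9},
    {"gripper":1,"x":-0.3,"y":0.4,"z":0.6,"ax":-2.6,"ay":-1.4,"az":-4.9},
    {"gripper":1,"x":-0.4,"y":0.3,"z":0.5,"ax":-2.3,"ay":-1.6,"az":-4.9},
    {"gripper":1,"x":-0.4,"y":0.4,"z":0.5,"ax":-2.2,"ay":-1.8,"az":-5}
  ]
}}

```text
clock: 18.73
position: [337.4, -172.0, 146.8]
ee_rot: [-0.237, 0.915, 0.152, -0.29]
contact_force: [0.2, -0.3, -4.2]
gripper_width: 55.3
grasp_force: 65.8
```

Request:
{"api": "send_rows", "payload": {
  "targets": [
    {"gripper":1,"x":-0.4,"y":0.2,"z":0.5,"ax":-2,"ay":-2.1,"az":-4.9},
    {"gripper":1,"x":-0.5,"y":0.2,"z":0.4,"ax":-1.7,"ay":-2.3,"az":-4.9},
    {"gripper":1,"x":-0.6,"y":0.2,"z":0.4,"ax":-1.5,"ay":-2.5,"az":-4.9},
    {"gripper":1,"x":-0.6,"y":0.1,"z":0.3,"ax":-1.1,"ay":-2.7,"az":-5},
    {"gripper":1,"x":-0.5,"y":0,"z":0.3,"ax":-0.9,"ay":-2.7,"az":-4.9}
  ]
}}

```text
clock: 19.15
position: [342.0, -145.9, 127.6]
ee_rot: [-0.388, 0.859, 0.292, -0.165]
contact_force: [-1.0, -0.2, -4.2]
gripper_width: 55.0
grasp_force: 65.8
```

Request:
{"api": "send_rows", "payload": {
  "targets": [
    {"gripper":1,"x":-0.6,"y":-0.1,"z":0.3,"ax":-0.5,"ay":-2.9,"az":-5},
    {"gripper":1,"x":-0.6,"y":-0.2,"z":0.2,"ax":-0.2,"ay":-2.8,"az":-4.9},
    {"gripper":1,"x":-0.6,"y":-0.3,"z":0.1,"ax":0.1,"ay":-2.9,"az":-5},
    {"gripper":1,"x":-0.6,"y":-0.3,"z":0.2,"ax":0.5,"ay":-2.9,"az":-5},
    {"gripper":1,"x":-0.6,"y":-0.4,"z":0,"ax":0.8,"ay":-2.8,"az":-5}
  ]
}}

```text
clock: 19.57
position: [364.5, -123.5, 117.1]
ee_rot: [-0.523, 0.772, 0.361, 0.013]
contact_force: [0.3, 0.7, -4.8]
gripper_width: 55.7
grasp_force: 65.8
```

Request:
{"api": "send_rows", "payload": {
  "targets": [
    {"gripper":1,"x":-0.5,"y":-0.5,"z":0.1,"ax":1,"ay":-2.6,"az":-5},
    {"gripper":1,"x":-0.5,"y":-0.6,"z":0,"ax":1.4,"ay":-2.6,"az":-5},
    {"gripper":1,"x":-0.5,"y":-0.6,"z":-0.1,"ax":1.7,"ay":-2.4,"az":-5.1},
    {"gripper":1,"x":-0.4,"y":-0.7,"z":0,"ax":1.9,"ay":-2.2,"az":-5.1},
    {"gripper":1,"x":-0.3,"y":-0.8,"z":-0.2,"ax":2.1,"ay":-1.9,"az":-5.1}
  ]
}}

```text
clock: 19.98
position: [401.2, -110.7, 117.0]
ee_rot: [-0.636, 0.659, 0.345, 0.207]
contact_force: [-0.5, -0.4, -4.7]
gripper_width: 55.5
grasp_force: 65.9
```

```bash
cat > pb.py <<'E'
from kin import *
g=np.load('grip.npz');off,TB,ro,to=setB(g['RA'],g['Tm'])
s=arm.read_state();jB,c=ik(NEST0+off,TB,[-.55,.64,-.01,-.95,-1.47,1.45]);jH,c2=ik(NEST0+off+75*nn,TB,jB)
def rep():
    s=arm.read_state();p=s['position'];T=R.from_quat(s['ee_rot']).as_matrix();U=T@to.T;O=p-U@ro
    print(s['clock'],"origin rel nest (x,y,z)",((O-NEST0)@np.c_[ex,ey,nn]).round(1),"rot err",R.from_matrix(TB.T@T).as_rotvec(degrees=True).round(1),"F(x,y,n)",(s['contact_force']@np.c_[ex,ey,nn]).round(1),"w",round(s['gripper_width'],1),round(s['grasp_force']))
E
python3 -c "
from pb import *
rep();rows(jH,9,1)
p,d=arm.get_image('top');print(tape('top',p,d))
"
```

```text
19.9833 origin rel nest (x,y,z) [-73.4  29.9 101.7] rot err [-23.1   5.7  40.9] F(x,y,n) [-3.2 -0.3 -3.5] w 55.5 66
{"gripper": 1, "x": -0.2, "y": -0.7, "z": -0.2, "ax": 2.1, "ay": -1.5, "az": -4.5},   |7.5 mm 5.2 deg
{"gripper": 1, "x": -0.2, "y": -0.8, "z": -0.1, "ax": 2.2, "ay": -1.4, "az": -4.6},   |8.3 mm 5.3 deg
{"gripper": 1, "x": -0.1, "y": -0.9, "z": -0.3, "ax": 2.3, "ay": -1.1, "az": -4.6},   |9.5 mm 5.3 deg
{"gripper": 1, "x": 0, "y": -0.8, "z": -0.2, "ax": 2.5, "ay": -0.8, "az": -4.6},   |8.2 mm 5.3 deg
{"gripper": 1, "x": 0, "y": -0.9, "z": -0.3, "ax": 2.5, "ay": -0.6, "az": -4.6}   |9.5 mm 5.3 deg
{"gripper": 1, "x": 0.1, "y": -1, "z": -0.3, "ax": 2.5, "ay": -0.4, "az": -4.6},   |10.5 mm 5.3 deg
{"gripper": 1, "x": 0.3, "y": -0.9, "z": -0.3, "ax": 2.6, "ay": -0.2, "az": -4.7},   |9.9 mm 5.4 deg
{"gripper": 1, "x": 0.3, "y": -0.9, "z": -0.3, "ax": 2.6, "ay": 0.1, "az": -4.7},   |9.9 mm 5.4 deg
{"gripper": 1, "x": 0.4, "y": -1, "z": -0.4, "ax": 2.6, "ay": 0.4, "az": -4.7}   |11.5 mm 5.4 deg
end err [ 0.4 -0.1 -0.1] 0.03
[(0, None), (19, np.float64(-171.0)), (14, np.float64(-163.0))]
```

Request:
{"api": "send_rows", "payload": {
  "targets": [
    {"gripper":1,"x":-0.2,"y":-0.7,"z":-0.2,"ax":2.1,"ay":-1.5,"az":-4.5},
    {"gripper":1,"x":-0.2,"y":-0.8,"z":-0.1,"ax":2.2,"ay":-1.4,"az":-4.6},
    {"gripper":1,"x":-0.1,"y":-0.9,"z":-0.3,"ax":2.3,"ay":-1.1,"az":-4.6},
    {"gripper":1,"x":0,"y":-0.8,"z":-0.2,"ax":2.5,"ay":-0.8,"az":-4.6},
    {"gripper":1,"x":0,"y":-0.9,"z":-0.3,"ax":2.5,"ay":-0.6,"az":-4.6}
  ]
}}

```text
clock: 20.45
position: [442.6, -112.0, 127.1]
ee_rot: [0.711, -0.543, -0.258, -0.365]
contact_force: [-0.2, 0.3, -4.7]
gripper_width: 55.3
grasp_force: 65.9
```

Request:
{"api": "send_rows", "payload": {
  "targets": [
    {"gripper":1,"x":0.1,"y":-1,"z":-0.3,"ax":2.5,"ay":-0.4,"az":-4.6},
    {"gripper":1,"x":0.3,"y":-0.9,"z":-0.3,"ax":2.6,"ay":-0.2,"az":-4.7},
    {"gripper":1,"x":0.3,"y":-0.9,"z":-0.3,"ax":2.6,"ay":0.1,"az":-4.7},
    {"gripper":1,"x":0.4,"y":-1,"z":-0.4,"ax":2.6,"ay":0.4,"az":-4.7},
    {"gripper":1,"x":0,"y":0,"z":0,"ax":0,"ay":0,"az":0}
  ]
}}

```text
clock: 20.87
position: [480.7, -123.6, 140.6]
ee_rot: [0.753, -0.443, -0.147, -0.464]
contact_force: [0.1, 0.1, -3.8]
gripper_width: 55.1
grasp_force: 66.1
```

Request:
{"api": "send_rows", "payload": {
  "targets": [
    {"gripper":1,"x":0,"y":0,"z":0,"ax":0,"ay":0,"az":0},
    {"gripper":1,"x":0,"y":0,"z":0,"ax":0,"ay":0,"az":0}
  ]
}}

```text
clock: 21.03
position: [480.2, -122.3, 141.1]
ee_rot: [0.753, -0.442, -0.148, -0.464]
contact_force: [0.2, -0.2, -4.8]
gripper_width: 55.1
grasp_force: 66.1
```

```bash
python3 -c "
from pb import *
rep();
jM,_=ik(NEST0+off+38*nn,TB,jB)
print('to 38');rows(jM,4,1);print('then down 38mm, in 4');rows(jB,4,1,jM)
# camera check: disc centre of held unit
o=[]
p,d=arm.get_image('top');P=cloud('top',d);o.append(cv2.resize(p[170:240,290:400,::-1],(660,420),interpolation=cv2.INTER_CUBIC))
q=(P-NEST0)@np.c_[ex,ey,nn]
m=(abs(q[...,0])<45)&(abs(q[...,1])<45)&(q[...,2]>124)&(q[...,2]<142);f=q[m];print(len(f),np.percentile(f,[3,97],axis=0).round(1))
"
```

```text
21.0333 origin rel nest (x,y,z) [-0.1  0.1 75.3] rot err [-0.2  0.   0.3] F(x,y,n) [-2.6 -0.2 -4. ] w 55.1 66
to 38
{"gripper": 1, "x": 0.7, "y": 0, "z": 0.6, "ax": 0.1, "ay": 0, "az": -0.1},   |9.2 mm 0.1 deg
{"gripper": 1, "x": 0.7, "y": 0, "z": 0.6, "ax": 0, "ay": 0, "az": -0.1},   |9.2 mm 0.1 deg
{"gripper": 1, "x": 0.7, "y": 0, "z": 0.6, "ax": 0.1, "ay": 0, "az": -0.1},   |9.2 mm 0.1 deg
{"gripper": 1, "x": 0.8, "y": 0, "z": 0.6, "ax": 0, "ay": 0, "az": 0}   |10.0 mm 0.0 deg
end err [ 0.2 -0.2 -0.4] 0.05
then down 38mm, in 4
{"gripper": 1, "x": 0.7, "y": 0, "z": 0.6, "ax": 0, "ay": 0, "az": 0},   |9.2 mm 0.0 deg
{"gripper": 1, "x": 0.8, "y": 0, "z": 0.6, "ax": 0, "ay": 0, "az": 0},   |10.0 mm 0.0 deg
{"gripper": 1, "x": 0.7, "y": 0, "z": 0.6, "ax": 0, "ay": 0, "az": 0},   |9.2 mm 0.0 deg
{"gripper": 1, "x": 0.7, "y": 0, "z": 0.6, "ax": 0, "ay": 0, "az": 0}   |9.2 mm 0.0 deg
end err [-0.2 -0.3  0.3] 0.0
447 [[-35.  -37.1 125.1]
 [ 39.3  21.9 139.4]]
```

Request:
{"api": "send_rows", "payload": {
  "targets": [
    {"gripper":1,"x":0.7,"y":0,"z":0.6,"ax":0.1,"ay":0,"az":-0.2},
    {"gripper":1,"x":0.7,"y":0,"z":0.6,"ax":0,"ay":0,"az":-0.1},
    {"gripper":1,"x":0.7,"y":0,"z":0.6,"ax":0.1,"ay":0,"az":0},
    {"gripper":1,"x":0.8,"y":0,"z":0.6,"ax":0,"ay":0,"az":0},
    {"gripper":1,"x":0,"y":0,"z":0,"ax":0,"ay":0,"az":0}
  ]
}}

```text
clock: 21.5
position: [502.4, -117.0, 108.5]
ee_rot: [0.753, -0.44, -0.147, -0.466]
contact_force: [0.1, -0.0, -4.4]
gripper_width: 55.4
grasp_force: 66.0
```

Request:
{"api": "send_rows", "payload": {
  "targets": [
    {"gripper":1,"x":0.4,"y":0,"z":0.3,"ax":0,"ay":0,"az":0},
    {"gripper":1,"x":0.2,"y":0,"z":0.2,"ax":0,"ay":0,"az":0},
    {"gripper":1,"x":0.2,"y":0,"z":0.2,"ax":0,"ay":0,"az":0},
    {"gripper":1,"x":0,"y":0,"z":0,"ax":0,"ay":0,"az":0}
  ]
}}

```text
clock: 21.83
position: [508.0, -116.1, 101.8]
ee_rot: [0.754, -0.439, -0.145, -0.467]
contact_force: [-0.0, -0.9, -4.1]
gripper_width: 55.5
grasp_force: 66.0
```

```bash
python3 -c "
from pb import *
rep()"
```

```text
21.8333 origin rel nest (x,y,z) [ 0.7 -0.2 26.8] rot err [ 0.1  0.  -0.1] F(x,y,n) [-2.6 -0.9 -3.3] w 55.5 66
```

Request:
{"api": "send_rows", "payload": {
  "targets": [
    {"gripper":1,"x":0.2,"y":0.03,"z":0.2,"ax":0,"ay":0,"az":0},
    {"gripper":1,"x":0.2,"y":0.03,"z":0.2,"ax":0,"ay":0,"az":0},
    {"gripper":1,"x":0,"y":0,"z":0,"ax":0,"ay":0,"az":0}
  ]
}}

```text
clock: 22.08
position: [510.5, -115.0, 96.9]
ee_rot: [0.754, -0.439, -0.145, -0.467]
contact_force: [0.4, 0.3, -5.5]
gripper_width: 55.0
grasp_force: 66.0
```

Request:
{"api": "send_rows", "payload": {
  "targets": [
    {"gripper":1,"x":0.2,"y":0,"z":0.2,"ax":0,"ay":0,"az":0},
    {"gripper":1,"x":0.2,"y":0,"z":0.2,"ax":0,"ay":0,"az":0},
    {"gripper":1,"x":0,"y":0,"z":0,"ax":0,"ay":0,"az":0}
  ]
}}

```text
clock: 22.33
position: [513.6, -113.7, 92.2]
ee_rot: [0.754, -0.439, -0.145, -0.467]
contact_force: [-0.5, -0.3, -5.2]
gripper_width: 55.2
grasp_force: 66.0
```

```bash
python3 -c "
from pb import *
rep()"
```

```text
22.3333 origin rel nest (x,y,z) [ 0.1  0.9 15.5] rot err [ 0.1  0.  -0.1] F(x,y,n) [-3.4 -0.2 -4. ] w 55.2 66
```

Request:
{"api": "send_rows", "payload": {
  "targets": [
    {"gripper":1,"x":0.25,"y":0,"z":0.18,"ax":0,"ay":0,"az":0},
    {"gripper":1,"x":0.25,"y":0,"z":0.18,"ax":0,"ay":0,"az":0},
    {"gripper":1,"x":0.2,"y":0,"z":0.15,"ax":0,"ay":0,"az":0},
    {"gripper":1,"x":0,"y":0,"z":0,"ax":0,"ay":0,"az":0}
  ]
}}

```text
clock: 22.67
position: [518.7, -113.2, 85.0]
ee_rot: [0.754, -0.439, -0.145, -0.466]
contact_force: [-0.5, 1.6, -4.9]
gripper_width: 55.3
grasp_force: 66.0
```

Request:
{"api": "send_rows", "payload": {
  "targets": [
    {"gripper":1,"x":0.15,"y":0,"z":0.13,"ax":0,"ay":0,"az":0},
    {"gripper":1,"x":0,"y":0,"z":0,"ax":0,"ay":0,"az":0}
  ]
}}

```text
clock: 22.83
position: [519.7, -113.0, 83.7]
ee_rot: [0.754, -0.439, -0.145, -0.466]
contact_force: [0.0, -0.5, -4.8]
gripper_width: 55.0
grasp_force: 66.0
```

Request:
{"api": "send_rows", "payload": {
  "targets": [
    {"gripper":1,"x":0.12,"y":0,"z":0.1,"ax":0,"ay":0,"az":0},
    {"gripper":1,"x":0,"y":0,"z":0,"ax":0,"ay":0,"az":0}
  ]
}}

```text
clock: 23.0
position: [520.6, -112.9, 82.5]
ee_rot: [0.754, -0.439, -0.145, -0.466]
contact_force: [0.6, -0.0, -6.1]
gripper_width: 55.2
grasp_force: 66.0
```

```bash
python3 -c "
from pb import *
rep()"
```

```text
23.0 origin rel nest (x,y,z) [0.3 0.2 3.6] rot err [ 0.1  0.  -0.2] F(x,y,n) [-3.  -0.1 -5.3] w 55.2 66
```

Request:
{"api": "send_rows", "payload": {
  "targets": [
    {"gripper":1,"x":0.14,"y":0,"z":0.12,"ax":0,"ay":0,"az":0},
    {"gripper":1,"x":0.14,"y":0,"z":0.12,"ax":0,"ay":0,"az":0},
    {"gripper":1,"x":0,"y":0,"z":0,"ax":0,"ay":0,"az":0}
  ]
}}

```text
clock: 23.25
position: [522.6, -112.4, 79.6]
ee_rot: [0.754, -0.439, -0.145, -0.467]
contact_force: [-0.2, -1.4, -4.1]
gripper_width: 54.9
grasp_force: 66.0
```

```bash
python3 -c "
from pb import *
rep();s=arm.read_state();np.savez('B.npz',p=s['position'],T=R.from_quat(s['ee_rot']).as_matrix(),j=s['joints'])"
```

```text
23.25 origin rel nest (x,y,z) [ 0.3  0.2 -0. ] rot err [ 0.1  0.  -0.2] F(x,y,n) [-2.8 -1.3 -3.1] w 54.9 66
```

Request:
{"api": "send_rows", "payload": {
  "targets": [
    {"gripper":-1,"x":0,"y":0,"z":0,"ax":0,"ay":0,"az":0},
    {"gripper":-1,"x":0,"y":0,"z":0,"ax":0,"ay":0,"az":0},
    {"gripper":-1,"x":0,"y":0,"z":0,"ax":0,"ay":0,"az":0},
    {"gripper":-1,"x":0,"y":0,"z":0,"ax":0,"ay":0,"az":0},
    {"gripper":-1,"x":0,"y":0,"z":0,"ax":0,"ay":0,"az":0}
  ]
}}

```text
clock: 23.67
position: [522.7, -112.4, 80.1]
ee_rot: [0.754, -0.439, -0.145, -0.467]
contact_force: [0.2, 0.0, -0.6]
gripper_width: 85.0
grasp_force: 0.0
```

Request:
{"api": "send_rows", "payload": {
  "targets": [
    {"gripper":-1,"x":0,"y":0,"z":-2,"ax":0,"ay":0,"az":0},
    {"gripper":-1,"x":0,"y":0,"z":-3.5,"ax":0,"ay":0,"az":0},
    {"gripper":-1,"x":-1,"y":0,"z":-3.5,"ax":0,"ay":0,"az":0},
    {"gripper":-1,"x":-1.5,"y":0,"z":-1,"ax":0,"ay":0,"az":0},
    {"gripper":1,"x":0,"y":0,"z":0,"ax":0,"ay":0,"az":0}
  ]
}}

```text
clock: 24.08
position: [489.0, -184.6, 150.7]
ee_rot: [0.755, -0.439, -0.142, -0.466]
contact_force: [-0.1, 1.1, -0.0]
gripper_width: 75.6
grasp_force: 0.0
```

```bash
cat > pf.py <<'E'
from pb import *
T0=TB
U3=np.c_[ex,ey,nn]
DT=C[0]
def Rfor(x,y,n): return DT+U3@np.array([x,y,n])-T0@np.array([11,0,-33.5])
def repE():
    s=arm.read_state();T=R.from_quat(s['ee_rot']).as_matrix();E=s['position']+T@np.array([11,0,-33.5])
    print(s['clock'],"edge(x,y,n)",((E-DT)@U3).round(2),"rot",R.from_matrix(T0.T@T).as_rotvec(degrees=True).round(2),"F",(s['contact_force']@U3).round(1),"w",round(s['gripper_width'],1))
E
python3 - <<'E'
from pf import *
repE()
p,d=arm.get_image('top');print(tape('top',p,d))
p,d=arm.get_image('scene');print(tape('scene',p,d))
P=cloud('scene',d);q=(P-C[0])@U3
m=(abs(q[...,0])<30)&(abs(q[...,1])<30)&(abs(q[...,2])<15);print("disc pts scene",m.sum(),np.percentile(q[m],[5,95],axis=0).round(0).tolist())
print("tool axes in (ex,ey,nn):",(U3.T@T0).round(3).tolist())
plan(Rfor(20,8,6),T0,4)
# tray pose
bg=np.load('B.npz');TRAY=np.array([472.3,313.5,4.])
O=bg['p']-NEST0; Ubn=np.c_[nn,-ex,-ey]  # unit axes cols in world at nest
rel=Ubn.T@O; relT=Ubn.T@bg['T']
best=[]
for a in range(0,360,15):
    r=np.radians(a);h=np.array([np.cos(r),np.sin(r),0]);g=np.cross(Zw,h) # cols: z_u, g, third
    U=np.c_[Zw,g*1,np.cross(Zw,g)]
    j,c=ik(TRAY+U@(rel)+[0,0,1],U@relT,bg['j'])
    if c<.05: best.append((np.abs(j-bg['j']).max().round(2),a,j.round(2).tolist()))
best.sort();print(best[:5])
E
```

```text
24.0833 edge(x,y,n) [  0.69 -54.72  35.11] rot [ 0.13  0.32 -0.39] F [ 0.1  1.1 -0.1] w 75.6
[(31, np.float64(39.0)), (16, np.float64(-169.0)), (20, np.float64(160.0))]
[(19, np.float64(37.0)), (3, np.float64(22.0)), (3, np.float64(10.0))]
disc pts scene 81 [[2.0, -18.0, -14.0], [27.0, 25.0, -0.0]]
tool axes in (ex,ey,nn): [[-0.004, -1.0, 0.005], [-0.642, 0.006, 0.767], [-0.767, -0.0, -0.642]]
0 {'x': -0.47, 'y': -0.49, 'z': 1.59, 'ax': 0.0, 'ay': 0.0, 'az': 0.0}
1 {'x': -0.47, 'y': -0.49, 'z': 1.58, 'ax': 0.0, 'ay': 0.0, 'az': 0.1}
2 {'x': -0.47, 'y': -0.49, 'z': 1.59, 'ax': -0.1, 'ay': 0.0, 'az': 0.0}
3 {'x': -0.47, 'y': -0.49, 'z': 1.58, 'ax': 0.0, 'ay': -0.1, 'az': 0.1}
[(np.float64(0.84), 75, [0.29, 0.55, -0.36, -1.47, -0.71, 0.66]), (np.float64(0.86), 90, [0.31, 0.6, -0.26, -1.25, -0.87, 0.63]), (np.float64(0.89), 60, [0.26, 0.53, -0.46, -1.76, -0.58, 0.79]), (np.float64(0.89), 105, [0.34, 0.65, -0.16, -1.09, -1.04, 0.64]), (np.float64(0.92), 120, [0.38, 0.7, -0.05, -0.95, -1.2, 0.69])]
```

Request:
{"api": "send_rows", "payload": {
  "targets": [
    {"gripper":1,"x":-0.5,"y":-0.5,"z":1.4,"ax":0,"ay":0,"az":0},
    {"gripper":1,"x":-0.5,"y":-0.5,"z":1.5,"ax":0,"ay":0,"az":0.1},
    {"gripper":1,"x":-0.5,"y":-0.5,"z":1.6,"ax":0,"ay":0,"az":0},
    {"gripper":1,"x":-0.4,"y":-0.5,"z":1.7,"ax":0,"ay":0,"az":0.1},
    {"gripper":1,"x":0,"y":0,"z":0,"ax":0,"ay":0,"az":0}
  ]
}}

```text
clock: 24.6
position: [506.1, -111.9, 138.0]
ee_rot: [0.753, -0.439, -0.148, -0.467]
contact_force: [-0.8, -0.1, -0.1]
gripper_width: 0.3
grasp_force: 0.0
```

Request:
{"api": "send_rows", "payload": {
  "targets": [
    {"gripper":1,"x":0.35,"y":0,"z":0.3,"ax":0,"ay":0,"az":0},
    {"gripper":1,"x":0,"y":0,"z":0,"ax":0,"ay":0,"az":0},
    {"gripper":1,"x":0,"y":0,"z":0,"ax":0,"ay":0,"az":0}
  ]
}}

```text
clock: 24.85
position: [508.7, -116.2, 134.4]
ee_rot: [0.753, -0.441, -0.146, -0.466]
contact_force: [-0.6, 0.0, -0.3]
gripper_width: -0.2
grasp_force: 0.0
```

Request:
{"api": "send_rows", "payload": {
  "targets": [
    {"gripper":1,"x":0.08,"y":0,"z":0.07,"ax":0,"ay":0,"az":0},
    {"gripper":1,"x":0,"y":0,"z":0,"ax":0,"ay":0,"az":0}
  ]
}}

```text
clock: 25.02
position: [509.3, -116.7, 133.8]
ee_rot: [0.753, -0.441, -0.146, -0.466]
contact_force: [-1.0, -0.6, -0.2]
gripper_width: 0.1
grasp_force: 0.0
```

Request:
{"api": "send_rows", "payload": {
  "targets": [
    {"gripper":1,"x":0.08,"y":0,"z":0.07,"ax":0,"ay":0,"az":0},
    {"gripper":1,"x":0,"y":0,"z":0,"ax":0,"ay":0,"az":0}
  ]
}}

```text
clock: 25.18
position: [509.9, -116.5, 133.0]
ee_rot: [0.753, -0.441, -0.146, -0.466]
contact_force: [0.1, 0.3, -0.8]
gripper_width: 0.1
grasp_force: 0.0
```

```bash
python3 -c "
from pf import *
repE()"
```

```text
25.1833 edge(x,y,n) [19.73  6.87 -0.  ] rot [0.09 0.04 0.05] F [-0.3  0.2 -0.8] w 0.1
```

Request:
{"api": "send_rows", "payload": {
  "targets": [
    {"gripper":1,"x":0.08,"y":0,"z":0.07,"ax":0,"ay":0,"az":0},
    {"gripper":1,"x":0,"y":0,"z":0,"ax":0,"ay":0,"az":0}
  ]
}}

```text
clock: 25.35
position: [510.4, -116.2, 132.2]
ee_rot: [0.753, -0.441, -0.146, -0.466]
contact_force: [0.2, -0.4, -0.2]
gripper_width: 0.3
grasp_force: 0.0
```

Request:
{"api": "send_rows", "payload": {
  "targets": [
    {"gripper":1,"x":0.08,"y":0,"z":0.07,"ax":0,"ay":0,"az":0},
    {"gripper":1,"x":0,"y":0,"z":0,"ax":0,"ay":0,"az":0}
  ]
}}

```text
clock: 25.52
position: [511.0, -115.9, 131.3]
ee_rot: [0.753, -0.441, -0.146, -0.466]
contact_force: [0.5, 0.2, 0.1]
gripper_width: -0.1
grasp_force: 0.0
```

Request:
{"api": "send_rows", "payload": {
  "targets": [
    {"gripper":1,"x":0.08,"y":0,"z":0.06,"ax":0,"ay":0,"az":0},
    {"gripper":1,"x":0,"y":0,"z":0,"ax":0,"ay":0,"az":0}
  ]
}}

```text
clock: 25.68
position: [511.5, -115.8, 130.8]
ee_rot: [0.753, -0.44, -0.146, -0.466]
contact_force: [-0.0, -0.6, 0.5]
gripper_width: 0.2
grasp_force: 0.6
```

```bash
python3 -c "
from pf import *
repE()"
```

```text
25.6833 edge(x,y,n) [19.87  7.22 -2.87] rot [ 0.06 -0.01  0.02] F [ 0.1 -0.6  0.5] w 0.2
```

Request:
{"api": "send_rows", "payload": {
  "targets": [
    {"gripper":1,"x":0.05,"y":0,"z":0.04,"ax":0,"ay":0,"az":0},
    {"gripper":1,"x":0.97,"y":0,"z":-1.13,"ax":0,"ay":0,"az":0},
    {"gripper":1,"x":1.6,"y":0,"z":-1.9,"ax":0,"ay":0,"az":0},
    {"gripper":1,"x":0.6,"y":0,"z":-2.3,"ax":0,"ay":0,"az":0},
    {"gripper":-1,"x":-2.3,"y":0,"z":-2.2,"ax":0,"ay":0,"az":0}
  ]
}}

```text
clock: 26.1
position: [503.2, -184.3, 159.8]
ee_rot: [0.752, -0.442, -0.148, -0.466]
contact_force: [0.1, 0.2, 0.7]
gripper_width: 10.6
grasp_force: 0.0
```

Request:
{"api": "send_rows", "payload": {
  "targets": [
    {"gripper":-1,"x":0,"y":0,"z":-3,"ax":0,"ay":0,"az":0},
    {"gripper":-1,"x":0,"y":0,"z":0,"ax":0,"ay":0,"az":0},
    {"gripper":-1,"x":0,"y":0,"z":0,"ax":0,"ay":0,"az":0},
    {"gripper":-1,"x":0,"y":0,"z":0,"ax":0,"ay":0,"az":0}
  ]
}}

```text
clock: 26.43
position: [496.8, -207.4, 179.2]
ee_rot: [0.753, -0.441, -0.146, -0.467]
contact_force: [-0.2, 0.4, -0.7]
gripper_width: 60.3
grasp_force: 0.0
```

```bash
python3 - <<'E'
from pf import *
repE()
for n in('top','top','scene'):
    p,d=arm.get_image(n);print(n,tape(n,p,d))
bg=np.load('B.npz');Tm=bg['T'];pre=bg['p']-85*Tm[:,2]
A,B=plan(pre,Tm,3);print("in:");plan(bg['p'],Tm,4,start=(A,B))
TRAY=np.array([472.3,313.5,4.]);Ubn=np.c_[nn,-ex,-ey];rel=Ubn.T@(bg['p']-NEST0);relT=Ubn.T@Tm
r=np.radians(105);h=np.array([np.cos(r),np.sin(r),0]);g=np.cross(Zw,h);U=np.c_[Zw,g,np.cross(Zw,g)]
jT,c=ik(TRAY+U@rel+[0,0,1],U@relT,[.34,.65,-.16,-1.09,-1.04,.64]);jTh,c2=ik(TRAY+U@rel+[0,0,70],U@relT,jT)
jU,c3=ik(bg['p']+90*nn,Tm,bg['j']);print(c,c2,c3,jU.round(2),jTh.round(2),jT.round(2))
np.savez('tray.npz',jT=jT,jTh=jTh,jU=jU)
for a in np.linspace(0,1,7):
    j=jU+(jTh-jU)*a;p,T=fk(j,K,-1);V=T@relT.T;O=p-V@rel
    cor=np.array([O+V@[z,x,y] for z in(0,57) for x in(-28,28) for y in(-28,28)]);q=(cor-NEST0)@U3
    print(round(a,2),"O",O.round(0),"corner zmin",cor[:,2].min().round(0),"over plate",q[:,2].min().round(0),"wrist",(p-331.5*T[:,2]).round(0))
print("lift");rows(jU,4,1,bg['j'])
print("carry");rows(jTh,16,1,jU);print("lower");rows(jT,4,1,jTh)
E
```

```text
26.4333 edge(x,y,n) [ 19.01 -78.71  56.81] rot [ 0.12 -0.    0.08] F [-0.5  0.4 -0.5] w 60.3
top [(29, np.float64(12.0)), (19, np.float64(-171.0)), (20, np.float64(160.0))]
top [(28, np.float64(12.0)), (19, np.float64(-171.0)), (20, np.float64(160.0))]
scene [(19, np.float64(11.0)), (3, np.float64(24.0)), (3, np.float64(10.0))]
0 {'x': 0.92, 'y': 0.65, 'z': 1.67, 'ax': 0.0, 'ay': 0.0, 'az': -0.1}
1 {'x': 0.92, 'y': 0.65, 'z': 1.68, 'ax': 0.0, 'ay': 0.0, 'az': -0.1}
2 {'x': 0.92, 'y': 0.65, 'z': 1.67, 'ax': 0.0, 'ay': 0.1, 'az': -0.1}
in:
0 {'x': 0.0, 'y': 0.0, 'z': 2.12, 'ax': 0.0, 'ay': 0.0, 'az': 0.0}
1 {'x': 0.0, 'y': 0.0, 'z': 2.13, 'ax': 0.0, 'ay': 0.0, 'az': 0.0}
2 {'x': 0.0, 'y': 0.0, 'z': 2.12, 'ax': 0.0, 'ay': 0.0, 'az': 0.0}
3 {'x': 0.0, 'y': -0.01, 'z': 2.13, 'ax': 0.0, 'ay': 0.0, 'az': 0.0}
1.1559165997903734e-12 1.2245753874097993e-14 1.166569264554429e-14 [-0.6   0.5  -0.05 -0.92 -1.56  1.4 ] [ 0.35  0.53 -0.14 -1.03 -1.09  0.5 ] [ 0.34  0.65 -0.16 -1.09 -1.04  0.64]
0.0 O [ 477. -165.  159.] corner zmin 143.0 over plate 90.0 wrist [ 409. -399.  327.]
0.17 O [509. -90. 
[... 2234 characters left out ...]
0.3, "z": 2.7, "ax": -1.4, "ay": 0.4, "az": 1.6},   |31.5 mm 2.2 deg
{"gripper": 1, "x": -1.6, "y": 0.6, "z": 2.8, "ax": -1.3, "ay": 0.4, "az": 1.5}   |32.8 mm 2.0 deg
{"gripper": 1, "x": -1.6, "y": 0.6, "z": 2.7, "ax": -1.2, "ay": 0.5, "az": 1.5}   |32.0 mm 2.0 deg
end err [ 0.4  0.2 -0.1] 0.07
lower
{"gripper": 1, "x": 1.3, "y": -0.1, "z": 1.1, "ax": 0, "ay": -0.1, "az": 0},   |17.1 mm 0.1 deg
{"gripper": 1, "x": 1.3, "y": 0, "z": 1.1, "ax": 0, "ay": 0, "az": 0},   |17.0 mm 0.0 deg
{"gripper": 1, "x": 1.3, "y": 0, "z": 1.1, "ax": 0, "ay": 0, "az": 0},   |17.0 mm 0.0 deg
{"gripper": 1, "x": 1.4, "y": 0.1, "z": 1.1, "ax": 0, "ay": 0.1, "az": 0}   |17.8 mm 0.1 deg
end err [ 0.3 -0.2  0.1] 0.0
```

Request:
{"api": "send_rows", "payload": {
  "targets": [
    {"gripper":1,"x":-0.4,"y":-0.1,"z":2.5,"ax":0,"ay":0,"az":0},
    {"gripper":1,"x":-0.4,"y":0,"z":2.6,"ax":0,"ay":0,"az":0},
    {"gripper":1,"x":-0.4,"y":0,"z":2.6,"ax":0,"ay":0,"az":0},
    {"gripper":1,"x":-0.4,"y":0,"z":2.6,"ax":0,"ay":0,"az":0},
    {"gripper":1,"x":0,"y":0,"z":0,"ax":0,"ay":0,"az":0}
  ]
}}

```text
clock: 27.0
position: [507.0, -108.3, 134.8]
ee_rot: [0.752, -0.44, -0.15, -0.467]
contact_force: [-0.7, 0.1, 0.3]
gripper_width: 24.7
grasp_force: 0.0
```

Request:
{"api": "send_rows", "payload": {
  "targets": [
    {"gripper":1,"x":0,"y":0,"z":0,"ax":0,"ay":0,"az":0},
    {"gripper":1,"x":0.42,"y":0,"z":0.35,"ax":0,"ay":0,"az":0},
    {"gripper":1,"x":0,"y":0,"z":0,"ax":0,"ay":0,"az":0}
  ]
}}

```text
clock: 27.25
position: [511.8, -113.3, 131.6]
ee_rot: [0.753, -0.441, -0.146, -0.466]
contact_force: [0.3, -0.4, 0.5]
gripper_width: -0.1
grasp_force: 0.0
```

```bash
python3 -c "
from pf import *
repE()"
```

```text
27.25 edge(x,y,n) [21.02  9.62 -2.68] rot [0.07 0.03 0.03] F [ 0.5 -0.5  0.3] w -0.1
```

Now press about 1.2 mm and flick, then retreat, open and measure.

Request:
{"api": "send_rows", "payload": {
  "targets": [
    {"gripper":1,"x":0.1,"y":0,"z":0.09,"ax":0,"ay":0,"az":0},
    {"gripper":1,"x":0,"y":0,"z":0,"ax":0,"ay":0,"az":0}
  ]
}}

```text
clock: 27.42
position: [511.8, -113.2, 131.3]
ee_rot: [0.753, -0.44, -0.146, -0.466]
contact_force: [-1.1, 0.6, 2.4]
gripper_width: 0.4
grasp_force: 1.3
```

Request:
{"api": "send_rows", "payload": {
  "targets": [
    {"gripper":1,"x":0.68,"y":0,"z":-0.75,"ax":0,"ay":0,"az":0},
    {"gripper":1,"x":1.0,"y":0,"z":-1.13,"ax":0,"ay":0,"az":0},
    {"gripper":1,"x":1.3,"y":0,"z":-1.5,"ax":0,"ay":0,"az":0},
    {"gripper":1,"x":0,"y":0,"z":-2.3,"ax":0,"ay":0,"az":0},
    {"gripper":-1,"x":-2.3,"y":0,"z":-2.2,"ax":0,"ay":0,"az":0}
  ]
}}

```text
clock: 27.83
position: [501.4, -184.2, 164.2]
ee_rot: [0.752, -0.443, -0.148, -0.466]
contact_force: [0.8, 0.1, 0.7]
gripper_width: 10.9
grasp_force: 0.0
```

Request:
{"api": "send_rows", "payload": {
  "targets": [
    {"gripper":-1,"x":0,"y":0,"z":-3,"ax":0,"ay":0,"az":0},
    {"gripper":-1,"x":0,"y":0,"z":0,"ax":0,"ay":0,"az":0},
    {"gripper":-1,"x":0,"y":0,"z":0,"ax":0,"ay":0,"az":0},
    {"gripper":-1,"x":0,"y":0,"z":0,"ax":0,"ay":0,"az":0}
  ]
}}

```text
clock: 28.17
position: [495.1, -207.1, 182.9]
ee_rot: [0.753, -0.441, -0.146, -0.466]
contact_force: [0.8, -0.6, -0.2]
gripper_width: 60.4
grasp_force: 0.0
```

```bash
python3 - <<'E'
from pf import *
repE()
for n in('top','top'):
    p,d=arm.get_image(n);print(n,tape(n,p,d))
P=cloud('top',d);q=(P-C[0])@U3
m=(np.hypot(q[...,0],q[...,1])<32)&(abs(q[...,2])<5);f=q[m];print("disc0",len(f),((np.percentile(f,2,axis=0)+np.percentile(f,98,axis=0))/2).round(1))
bg=np.load('B.npz');Tm=bg['T'];pre=bg['p']-85*Tm[:,2]
plan(pre,Tm,3)
E
```

```text
28.1667 edge(x,y,n) [ 19.86 -78.02  60.76] rot [0.13 0.05 0.09] F [ 0.4 -0.8 -0.5] w 60.4
top [(23, np.float64(-48.0)), (20, np.float64(-170.0)), (20, np.float64(160.0))]
top [(22, np.float64(-47.0)), (20, np.float64(-170.0)), (20, np.float64(160.0))]
disc0 271 [ 0.7 -0.1 -0.1]
0 {'x': 1.04, 'y': 0.68, 'z': 1.73, 'ax': 0.0, 'ay': 0.0, 'az': -0.1}
1 {'x': 1.04, 'y': 0.67, 'z': 1.73, 'ax': 0.0, 'ay': 0.0, 'az': -0.1}
2 {'x': 1.05, 'y': 0.68, 'z': 1.73, 'ax': 0.0, 'ay': 0.1, 'az': -0.1}
```

Request:
{"api": "send_rows", "payload": {
  "targets": [
    {"gripper":-1,"x":1.0,"y":0.7,"z":1.7,"ax":0,"ay":0,"az":-0.1},
    {"gripper":-1,"x":1.1,"y":0.7,"z":1.7,"ax":0,"ay":0,"az":-0.1},
    {"gripper":-1,"x":1.0,"y":0.6,"z":1.7,"ax":0,"ay":0,"az":-0.1},
    {"gripper":-1,"x":0,"y":0,"z":0,"ax":0,"ay":0,"az":0},
    {"gripper":-1,"x":0,"y":0,"z":0,"ax":0,"ay":0,"az":0}
  ]
}}

```text
clock: 28.68
position: [506.0, -183.2, 124.7]
ee_rot: [0.754, -0.439, -0.147, -0.467]
contact_force: [0.8, -0.5, 0.5]
gripper_width: 85.5
grasp_force: 0.0
```

```bash
python3 - <<'E'
from pf import *
bg=np.load('B.npz');plan(bg['p'],bg['T'],4); print(arm.read_state()['gripper_width'])
E
```

```text
0 {'x': 0.02, 'y': 0.0, 'z': 2.14, 'ax': 0.0, 'ay': 0.0, 'az': 0.0}
1 {'x': 0.02, 'y': -0.01, 'z': 2.14, 'ax': 0.0, 'ay': 0.1, 'az': 0.0}
2 {'x': 0.01, 'y': 0.0, 'z': 2.13, 'ax': 0.0, 'ay': 0.0, 'az': 0.0}
3 {'x': 0.02, 'y': 0.0, 'z': 2.14, 'ax': 0.1, 'ay': 0.1, 'az': 0.0}
85.53212782867833
```

Request:
{"api": "send_rows", "payload": {
  "targets": [
    {"gripper":-1,"x":0,"y":0,"z":2.1,"ax":0,"ay":0,"az":0},
    {"gripper":-1,"x":0,"y":0,"z":2.1,"ax":0,"ay":0.1,"az":0},
    {"gripper":-1,"x":0,"y":0,"z":2.1,"ax":0,"ay":0,"az":0},
    {"gripper":-1,"x":0.1,"y":0,"z":2.1,"ax":0,"ay":0.1,"az":0},
    {"gripper":-1,"x":0,"y":0,"z":0,"ax":0,"ay":0,"az":0}
  ]
}}

```text
clock: 29.1
position: [523.1, -112.3, 81.0]
ee_rot: [0.754, -0.439, -0.145, -0.466]
contact_force: [0.2, -0.1, -0.6]
gripper_width: 85.4
grasp_force: 0.0
```

Request:
{"api": "send_rows", "payload": {
  "targets": [
    {"gripper":1,"x":0,"y":0,"z":0,"ax":0,"ay":0,"az":0},
    {"gripper":1,"x":0,"y":0,"z":0,"ax":0,"ay":0,"az":0},
    {"gripper":1,"x":0,"y":0,"z":0,"ax":0,"ay":0,"az":0},
    {"gripper":1,"x":0,"y":0,"z":0,"ax":0,"ay":0,"az":0},
    {"gripper":1,"x":0,"y":0,"z":0,"ax":0,"ay":0,"az":0}
  ]
}}

```text
clock: 29.52
position: [522.4, -116.6, 82.1]
ee_rot: [0.755, -0.439, -0.143, -0.465]
contact_force: [-4.2, -4.2, 3.8]
gripper_width: 55.1
grasp_force: 65.6
```

Request:
{"api": "send_rows", "payload": {
  "targets": [
    {"gripper":1,"x":0,"y":0,"z":0,"ax":0,"ay":0,"az":0}
  ]
}}

```text
clock: 29.6
position: [522.4, -116.6, 82.1]
ee_rot: [0.755, -0.439, -0.143, -0.465]
contact_force: [-4.5, -2.9, 3.2]
gripper_width: 55.5
grasp_force: 65.6
```

```bash
cat > pt.py <<'E'
from pf import *
bg=np.load('B2.npz');Tm=bg['T'];TRAY=np.array([472.3,313.5,4.]);Ubn=np.c_[nn,-ex,-ey];rel=Ubn.T@(bg['p']-NEST0);relT=Ubn.T@Tm
r=np.radians(105);h=np.array([np.cos(r),np.sin(r),0]);g=np.cross(Zw,h);U=np.c_[Zw,g,np.cross(Zw,g)]
jT,c=ik(TRAY+U@rel+[0,0,1],U@relT,[.34,.65,-.16,-1.09,-1.04,.64]);jTh,c2=ik(TRAY+U@rel+[0,0,180],U@relT,jT)
jU,c3=ik(bg['p']+80*nn,Tm,bg['j']);jV,c4=ik(bg['p']+80*nn+[0,0,90],Tm,jU)
def repT():
    s=arm.read_state();T=R.from_quat(s['ee_rot']).as_matrix();V=T@relT.T;O=s['position']-V@rel
    print(s['clock'],"unit origin rel tray",(O-TRAY).round(1),"z axis",V[:,0].round(3),"F",s['contact_force'].round(1),"w",round(s['gripper_width'],1),"grip",round(s['grasp_force']))
E
python3 - <<'E'
from h import *
s=arm.read_state();np.savez('B2.npz',p=s['position'],T=R.from_quat(s['ee_rot']).as_matrix(),j=s['joints']);print(s['position'],np.load('B.npz')['p'],s['gripper_width'],s['grasp_force'],s['contact_force'])
from pt import *
print(c,c2,c3,c4,jV.round(2),jTh.round(2),jT.round(2))
for a in np.linspace(0,1,7):
    j=jV+(jTh-jV)*a;p,T=fk(j,K,-1);V=T@relT.T;O=p-V@rel
    cor=np.array([O+V@[z,x,y] for z in(0,57) for x in(-28,28) for y in(-28,28)]);q=(cor-NEST0)@U3
    print(round(a,2),"O",O.round(0),"corner zmin",cor[:,2].min().round(0),"over plate",q[:,2].min().round(0))
print("lift");rows(jU,4,1,bg['j']);rows(jV,3,1,jU)
print("carry");rows(jTh,16,1,jV)
E
```

```text
[ 522.36923933 -116.59978604   82.06651318] [ 522.63265266 -112.38676153   79.63461929] 55.54882976915356 65.62897682189941 [-4.49188221 -2.91537979  3.17410568]
1.585427863575662e-11 2.3737024587795647e-14 3.876795813122478e-11 1.8707903154807726e-14 [-0.6   0.4   0.03 -0.92 -1.67  1.25] [ 0.37  0.36 -0.07 -0.94 -1.21  0.28] [ 0.34  0.64 -0.16 -1.08 -1.04  0.64]
0.0 O [ 483. -163.  241.] corner zmin 225.0 over plate 154.0
0.17 O [513. -89. 230.] corner zmin 216.0 over plate 114.0
0.33 O [531. -10. 219.] corner zmin 207.0 over plate 82.0
0.5 O [536.  72. 209.] corner zmin 200.0 over plate 57.0
0.67 O [527. 155. 200.] corner zmin 194.0 over plate 41.0
0.83 O [506. 236. 191.] corner zmin 188.0 over plate 34.0
1.0 O [472. 313. 184.] corner zmin 184.0 over plate 35.0
lift
{"gripper": 1, "x": -1.5, "y": -0.1, "z": -1.4, "ax": 0, "ay": 0, "az": 0},   |20.5 mm 0.0 deg
{"gripper": 1, "x": -1.5, "y": 0, "z": -1.3, "ax": 0.1, "ay": 0, "az": 0},   |19.8 mm 0.1 deg
{"gripper": 1, "x": -1.6, "y": 0, "z": -1.2, "ax": -0.1, "ay": 0, "az": 0},   |20.0 mm 0.1 deg
{"gripper": 1, "x": -1.5, "y": 0.1, "
[... 1338 characters left out ...]
"y": -0.3, "z": 2.7, "ax": -1.4, "ay": 0.1, "az": 1.6}   |31.5 mm 2.1 deg
{"gripper": 1, "x": -1.6, "y": -0.1, "z": 2.7, "ax": -1.4, "ay": 0.2, "az": 1.6},   |31.4 mm 2.1 deg
{"gripper": 1, "x": -1.7, "y": 0, "z": 2.7, "ax": -1.4, "ay": 0.2, "az": 1.5},   |31.9 mm 2.1 deg
{"gripper": 1, "x": -1.8, "y": 0.1, "z": 2.6, "ax": -1.4, "ay": 0.2, "az": 1.5},   |31.6 mm 2.1 deg
{"gripper": 1, "x": -1.7, "y": 0.3, "z": 2.6, "ax": -1.3, "ay": 0.3, "az": 1.5},   |31.2 mm 2.0 deg
{"gripper": 1, "x": -1.8, "y": 0.5, "z": 2.6, "ax": -1.2, "ay": 0.4, "az": 1.5}   |32.0 mm 2.0 deg
{"gripper": 1, "x": -1.8, "y": 0.7, "z": 2.6, "ax": -1.3, "ay": 0.3, "az": 1.5}   |32.4 mm 2.0 deg
end err [-0.1 -0.  -0.2] 0.07
```

Request:
{"api": "send_rows", "payload": {
  "targets": [
    {"gripper":1,"x":-1.5,"y":-0.1,"z":-1.4,"ax":0,"ay":0,"az":0},
    {"gripper":1,"x":-1.5,"y":0,"z":-1.3,"ax":0,"ay":0,"az":0},
    {"gripper":1,"x":-1.6,"y":0,"z":-1.2,"ax":0,"ay":0,"az":0},
    {"gripper":1,"x":-1.5,"y":0.1,"z":-1.3,"ax":0,"ay":0,"az":0},
    {"gripper":1,"x":-1.7,"y":-1.9,"z":-1.6,"ax":0,"ay":0,"az":0}
  ]
}}

```text
clock: 30.02
position: [477.7, -126.9, 174.4]
ee_rot: [0.753, -0.442, -0.146, -0.465]
contact_force: [1.6, -1.4, -5.2]
gripper_width: 55.1
grasp_force: 64.8
```

Request:
{"api": "send_rows", "payload": {
  "targets": [
    {"gripper":1,"x":-1.9,"y":-1.7,"z":-1.6,"ax":0,"ay":0,"az":0},
    {"gripper":1,"x":-2,"y":-1.6,"z":-1.5,"ax":0,"ay":0,"az":0},
    {"gripper":1,"x":0,"y":0,"z":0,"ax":0,"ay":0,"az":0}
  ]
}}

```text
clock: 30.27
position: [480.2, -127.8, 241.7]
ee_rot: [0.757, -0.438, -0.137, -0.465]
contact_force: [0.9, -0.7, -4.2]
gripper_width: 54.8
grasp_force: 65.1
```

Request:
{"api": "send_rows", "payload": {
  "targets": [
    {"gripper":1,"x":-0.5,"y":-1.2,"z":2.7,"ax":-1.6,"ay":-0.6,"az":1.8},
    {"gripper":1,"x":-0.6,"y":-1.2,"z":2.8,"ax":-1.6,"ay":-0.5,"az":1.8},
    {"gripper":1,"x":-0.8,"y":-1.1,"z":2.7,"ax":-1.6,"ay":-0.4,"az":1.8},
    {"gripper":1,"x":-0.9,"y":-1,"z":2.7,"ax":-1.6,"ay":-0.3,"az":1.7},
    {"gripper":1,"x":-1,"y":-1,"z":2.8,"ax":-1.6,"ay":-0.2,"az":1.7}
  ]
}}

```text
clock: 30.68
position: [524.1, 18.9, 213.9]
ee_rot: [0.746, -0.478, -0.222, -0.406]
contact_force: [0.8, 0.2, -5.0]
gripper_width: 55.3
grasp_force: 64.8
```

Request:
{"api": "send_rows", "payload": {
  "targets": [
    {"gripper":1,"x":-1.2,"y":-0.8,"z":2.7,"ax":-1.5,"ay":-0.2,"az":1.7},
    {"gripper":1,"x":-1.3,"y":-0.7,"z":2.7,"ax":-1.6,"ay":-0.1,"az":1.7},
    {"gripper":1,"x":-1.4,"y":-0.6,"z":2.7,"ax":-1.5,"ay":0,"az":1.6},
    {"gripper":1,"x":-1.4,"y":-0.5,"z":2.7,"ax":-1.5,"ay":0,"az":1.6},
    {"gripper":1,"x":-1.6,"y":-0.3,"z":2.7,"ax":-1.4,"ay":0.1,"az":1.6}
  ]
}}

```text
clock: 31.1
position: [524.1, 172.5, 195.7]
ee_rot: [0.735, -0.514, -0.283, -0.34]
contact_force: [0.3, -0.3, -4.7]
gripper_width: 55.7
grasp_force: 64.8
```

Request:
{"api": "send_rows", "payload": {
  "targets": [
    {"gripper":1,"x":-1.6,"y":-0.1,"z":2.7,"ax":-1.4,"ay":0.2,"az":1.6},
    {"gripper":1,"x":-1.7,"y":0,"z":2.7,"ax":-1.4,"ay":0.2,"az":1.5},
    {"gripper":1,"x":-1.8,"y":0.1,"z":2.6,"ax":-1.4,"ay":0.2,"az":1.5},
    {"gripper":1,"x":-1.7,"y":0.3,"z":2.6,"ax":-1.3,"ay":0.3,"az":1.5},
    {"gripper":1,"x":-1.8,"y":0.5,"z":2.6,"ax":-1.2,"ay":0.4,"az":1.5}
  ]
}}

```text
clock: 31.52
position: [478.7, 322.5, 179.3]
ee_rot: [0.721, -0.548, -0.326, -0.271]
contact_force: [0.1, 0.9, -4.2]
gripper_width: 55.2
grasp_force: 64.8
```

Request:
{"api": "send_rows", "payload": {
  "targets": [
    {"gripper":1,"x":-1.8,"y":0.7,"z":2.6,"ax":-1.3,"ay":0.3,"az":1.5},
    {"gripper":1,"x":0,"y":0,"z":0,"ax":0,"ay":0,"az":0},
    {"gripper":1,"x":0,"y":0,"z":0,"ax":0,"ay":0,"az":0}
  ]
}}

```text
clock: 31.77
position: [462.9, 351.2, 176.6]
ee_rot: [0.719, -0.552, -0.334, -0.257]
contact_force: [1.3, -1.2, -5.8]
gripper_width: 55.4
grasp_force: 66.2
```

```bash
python3 - <<'E'
from pt import *
repT()
jM,_=ik(TRAY+U@rel+[0,0,20],U@relT,jT)
rows(jM,7,1)
print('rest');rows(jT,2,1,jM)
E
```

```text
31.7667 unit origin rel tray [ -0.5   2.1 177.4] z axis [ 0.004 -0.     1.   ] F [ 1.3 -1.2 -5.8] w 55.4 grip 66
{"gripper": 1, "x": 1.7, "y": -0.3, "z": 1.5, "ax": 0, "ay": -0.2, "az": -0.1},   |22.9 mm 0.2 deg
{"gripper": 1, "x": 1.7, "y": -0.1, "z": 1.5, "ax": 0, "ay": -0.1, "az": 0},   |22.7 mm 0.1 deg
{"gripper": 1, "x": 1.7, "y": -0.1, "z": 1.4, "ax": 0, "ay": -0.1, "az": -0.1},   |22.0 mm 0.1 deg
{"gripper": 1, "x": 1.8, "y": 0, "z": 1.4, "ax": 0.1, "ay": 0, "az": 0},   |22.8 mm 0.1 deg
{"gripper": 1, "x": 1.7, "y": 0.1, "z": 1.4, "ax": 0, "ay": 0.1, "az": 0.1}   |22.0 mm 0.1 deg
{"gripper": 1, "x": 1.8, "y": 0.2, "z": 1.4, "ax": 0.1, "ay": 0.2, "az": 0},   |22.9 mm 0.2 deg
{"gripper": 1, "x": 1.8, "y": 0.3, "z": 1.3, "ax": 0, "ay": 0.2, "az": 0}   |22.4 mm 0.2 deg
end err [-0.3 -0.2  0.4] 0.05
rest
{"gripper": 1, "x": 0.7, "y": 0, "z": 0.6, "ax": 0, "ay": 0, "az": 0},   |9.2 mm 0.0 deg
{"gripper": 1, "x": 0.8, "y": 0, "z": 0.6, "ax": 0, "ay": 0, "az": 0}   |10.0 mm 0.0 deg
end err [ 0.2 -0.5 -0.2] 0.0
```

Request:
{"api": "send_rows", "payload": {
  "targets": [
    {"gripper":1,"x":1.7,"y":-0.3,"z":1.5,"ax":0,"ay":-0.2,"az":-0.1},
    {"gripper":1,"x":1.7,"y":-0.1,"z":1.5,"ax":0,"ay":0,"az":0},
    {"gripper":1,"x":1.7,"y":-0.1,"z":1.4,"ax":0,"ay":0,"az":0},
    {"gripper":1,"x":1.8,"y":0,"z":1.4,"ax":0,"ay":0,"az":0},
    {"gripper":1,"x":1.7,"y":0.1,"z":1.4,"ax":0,"ay":0,"az":0}
  ]
}}

```text
clock: 32.18
position: [469.9, 349.9, 64.1]
ee_rot: [0.718, -0.553, -0.333, -0.26]
contact_force: [-0.5, 0.8, -4.1]
gripper_width: 55.4
grasp_force: 66.6
```

Request:
{"api": "send_rows", "payload": {
  "targets": [
    {"gripper":1,"x":1.8,"y":0.2,"z":1.4,"ax":0,"ay":0.1,"az":0},
    {"gripper":1,"x":1.8,"y":0.2,"z":1.3,"ax":0,"ay":0.1,"az":0},
    {"gripper":1,"x":0.4,"y":0,"z":0.4,"ax":0,"ay":0,"az":0},
    {"gripper":1,"x":0.4,"y":0,"z":0.3,"ax":0,"ay":0,"az":0},
    {"gripper":1,"x":0,"y":0,"z":0,"ax":0,"ay":0,"az":0}
  ]
}}

```text
clock: 32.6
position: [466.4, 347.6, 9.8]
ee_rot: [0.719, -0.553, -0.333, -0.259]
contact_force: [0.2, -0.5, -5.0]
gripper_width: 54.9
grasp_force: 66.2
```

```bash
python3 - <<'E'
from pt import *
repT()
rows(jT,3,1)
E
```

```text
32.6 unit origin rel tray [ 2.9 -1.5 10.6] z axis [ 0.001 -0.001  1.   ] F [ 0.2 -0.5 -5. ] w 54.9 grip 66
{"gripper": 1, "x": 0.2, "y": 0.1, "z": 0.3, "ax": 0, "ay": 0, "az": 0},   |3.7 mm 0.0 deg
{"gripper": 1, "x": 0.2, "y": 0.1, "z": 0.2, "ax": 0, "ay": 0, "az": 0},   |3.0 mm 0.0 deg
{"gripper": 1, "x": 0.2, "y": 0.1, "z": 0.3, "ax": 0, "ay": 0.1, "az": -0.1}   |3.7 mm 0.1 deg
end err [-0.4  0.  -0.1] 0.06
```

Request:
{"api": "send_rows", "payload": {
  "targets": [
    {"gripper":1,"x":0.2,"y":0,"z":0.17,"ax":0,"ay":0,"az":0},
    {"gripper":1,"x":0.2,"y":0,"z":0.17,"ax":0,"ay":0,"az":0},
    {"gripper":1,"x":0.2,"y":0,"z":0.17,"ax":0,"ay":0,"az":0},
    {"gripper":1,"x":0,"y":0,"z":0,"ax":0,"ay":0,"az":0}
  ]
}}

```text
clock: 32.93
position: [465.9, 348.6, 3.1]
ee_rot: [0.719, -0.552, -0.333, -0.259]
contact_force: [0.4, 0.5, -4.3]
gripper_width: 55.2
grasp_force: 66.3
```

Request:
{"api": "send_rows", "payload": {
  "targets": [
    {"gripper":1,"x":0.1,"y":0,"z":0.08,"ax":0,"ay":0,"az":0},
    {"gripper":1,"x":0,"y":0,"z":0,"ax":0,"ay":0,"az":0}
  ]
}}

```text
clock: 33.1
position: [465.8, 348.5, 1.6]
ee_rot: [0.719, -0.552, -0.333, -0.259]
contact_force: [-0.2, -0.1, -4.3]
gripper_width: 55.4
grasp_force: 66.3
```

Request:
{"api": "send_rows", "payload": {
  "targets": [
    {"gripper":1,"x":0.1,"y":0,"z":0.08,"ax":0,"ay":0,"az":0},
    {"gripper":1,"x":0,"y":0,"z":0,"ax":0,"ay":0,"az":0}
  ]
}}

```text
clock: 33.27
position: [465.9, 348.5, 0.3]
ee_rot: [0.719, -0.552, -0.333, -0.259]
contact_force: [-0.2, 0.2, -4.5]
gripper_width: 55.6
grasp_force: 66.6
```

```bash
python3 - <<'E'
from pt import *
repT()
E
```

```text
33.2667 unit origin rel tray [ 2.4 -0.7  1. ] z axis [-0.    -0.002  1.   ] F [-0.2  0.2 -4.5] w 55.6 grip 67
```

Request:
{"api": "send_rows", "payload": {
  "targets": [
    {"gripper":1,"x":0.08,"y":0,"z":0.06,"ax":0,"ay":0,"az":0},
    {"gripper":1,"x":0,"y":0,"z":0,"ax":0,"ay":0,"az":0}
  ]
}}

```text
clock: 33.43
position: [465.9, 348.6, 0.3]
ee_rot: [0.719, -0.551, -0.334, -0.259]
contact_force: [-0.2, -1.2, 2.2]
gripper_width: 55.4
grasp_force: 67.3
```

Request:
{"api": "send_rows", "payload": {
  "targets": [
    {"gripper":1,"x":0.06,"y":0,"z":0.05,"ax":0,"ay":0,"az":0},
    {"gripper":1,"x":0,"y":0,"z":0,"ax":0,"ay":0,"az":0}
  ]
}}

```text
clock: 33.6
position: [465.8, 348.6, 0.3]
ee_rot: [0.719, -0.551, -0.334, -0.26]
contact_force: [-1.3, -4.2, 7.2]
gripper_width: 55.1
grasp_force: 67.8
```

Request:
{"api": "send_rows", "payload": {
  "targets": [
    {"gripper":-1,"x":0,"y":0,"z":0,"ax":0,"ay":0,"az":0},
    {"gripper":-1,"x":0,"y":0,"z":0,"ax":0,"ay":0,"az":0},
    {"gripper":-1,"x":0,"y":0,"z":0,"ax":0,"ay":0,"az":0},
    {"gripper":-1,"x":0,"y":0,"z":0,"ax":0,"ay":0,"az":0},
    {"gripper":-1,"x":0,"y":0,"z":0,"ax":0,"ay":0,"az":0}
  ]
}}

```text
clock: 34.02
position: [465.8, 348.5, -1.6]
ee_rot: [0.719, -0.552, -0.333, -0.259]
contact_force: [1.2, 0.5, 0.3]
gripper_width: 85.2
grasp_force: 0.0
```

Request:
{"api": "send_rows", "payload": {
  "targets": [
    {"gripper":-1,"x":0,"y":0,"z":-1,"ax":0,"ay":0,"az":0},
    {"gripper":-1,"x":0,"y":0,"z":-2,"ax":0,"ay":0,"az":0},
    {"gripper":-1,"x":0,"y":0,"z":-3,"ax":0,"ay":0,"az":0},
    {"gripper":-1,"x":0,"y":0,"z":-4,"ax":0,"ay":0,"az":0},
    {"gripper":-1,"x":-2,"y":0,"z":-3,"ax":0,"ay":0,"az":0}
  ]
}}

```text
clock: 34.43
position: [487.5, 260.8, 96.4]
ee_rot: [0.718, -0.554, -0.333, -0.257]
contact_force: [0.9, 0.9, -0.4]
gripper_width: 85.3
grasp_force: 0.0
```

```bash
python3 - <<'E'
from pt import *
s=arm.read_state();print(s['clock'],s['position'],s['gripper_width'],s['contact_force'])
p,d=arm.get_image('top');P=cloud('top',d);print(tape('top',p,d))
q=P-TRAY;m=(np.hypot(q[...,0],q[...,1])<75)&(q[...,2]>20)&(q[...,2]<75);f=q[m]
t=f[(f[:,2]>50)&(f[:,2]<63)];print("disc top",len(t),t.mean(0).round(1),t.std(0).round(1),"all",np.percentile(f,[2,98],axis=0).round(0).tolist())
cv2.imwrite('pics/end.png',cv2.resize(p[150:250,140:390,::-1],None,fx=3.2,fy=3.2,interpolation=cv2.INTER_CUBIC))
E
```

```text
34.4333 [487.50449003 260.75530933  96.40725212] 85.29786969732938 [ 0.85026843  0.87491139 -0.36633601]
[(0, None), (19, np.float64(-171.0)), (18, np.float64(162.0))]
disc top 269 [ 1.9 -1.9 57.4] [13.  13.8  2.7] all [[-29.0, -33.0, 23.0], [30.0, 24.0, 63.0]]
```

View pics/end.png

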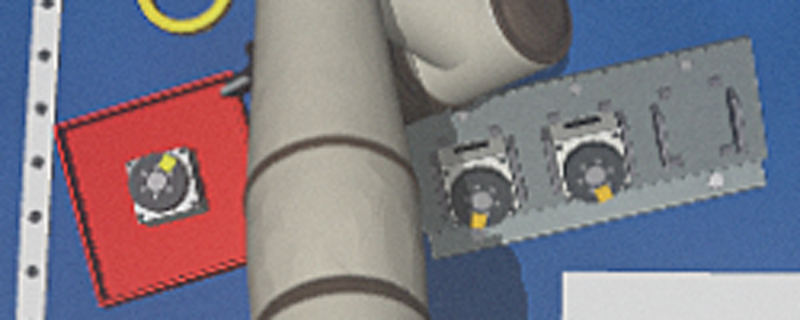

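The picture shows unit 0 upright in the middle of the tray (about 160,185). The other two units are in their nests (480,190 and 595,170) and the gripper is clear. I'll raise the arm a little, let it settle, and hand in.

Request:
{"api": "send_rows", "payload": {
  "targets": [
    {"gripper":-1,"x":-2,"y":0,"z":-2,"ax":0,"ay":0,"az":0},
    {"gripper":-1,"x":-1,"y":0,"z":-1,"ax":0,"ay":0,"az":0},
    {"gripper":-1,"x":0,"y":0,"z":0,"ax":0,"ay":0,"az":0},
    {"gripper":-1,"x":0,"y":0,"z":0,"ax":0,"ay":0,"az":0}
  ]
}}

```text
clock: 34.82
position: [488.6, 261.1, 140.6]
ee_rot: [0.72, -0.552, -0.332, -0.26]
contact_force: [-0.4, -0.4, 0.4]
gripper_width: 85.5
grasp_force: 0.0
```

```bash
python3 -c "
from bench import arm
print(arm.read_state()['contact_force']);print(arm.job_done())"
```

```text
[-0.35051824 -0.3979117   0.41987849]
the job is handed in; nothing more can be done
None
```

I handed the job in at about 35 s (no verdict came back): the dragging unit, from the right-hand nest, stands upright near the middle of the red tray and the other two, which by my camera estimates ran on past two turns, are still in their nests; my first flick knocked that unit onto the bench, so I put it back in its nest and flicked it again the same way, where it stopped dead, before moving it.

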